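# Ambient check of a pen-type infrared thermometer over the comparison block

## Task

We are checking the pen-type infrared thermometer against the stick thermometer at room temperature. Take the stick thermometer out of the stand, push its stem fully home in the narrower of the two wells of the comparison block, and let go of it. Then lift the infrared pen out of the stand, carry it over the vial rack without touching the rack or its vials or shifting anything else, and finish while still holding it still and upright, lens down, about 10 mm above the centre of the black target disc inside the collar; the pen must never touch the block.

Things in the scene. Friction and masses are not known exactly. Their poses are not given: they have to be found in the camera images.
- thermometer_mid (a point): stick thermometer (loose, 60 g), mid-height of its white body, 20 mm thick (x), 26 wide (y), 54 high, display on the -x face; z up. Below it: steel collar 23 mm across, 4 mm thick, then a stem 5 mm in diameter, 50 mm long, bevelled tip. This point is 81 mm above the tip, 31 mm above the collar's underside. At first it hangs upright in the stand's narrow hole by its collar
- thermometer_tip (a point): tip of the stick thermometer's stem, on its axis; same axes, z up the stem
- ir_pen_mid (a point): pen-type infrared thermometer (loose, 90 g, 140 mm long), half-way up on its axis, 70 mm above the lens; z up. From the lens up: black round nose 21 mm across, 44 mm long; collar 29 mm across, 4 mm thick; grey body 22 mm thick (x), 30 wide (y), 48 to 140 mm above the lens, best gripped in its upper half; display on -x. At first it hangs upright, lens down, in the stand's wide hole by its collar
- ir_pen_lens (a point): centre of the pen's lens face, at the bottom end of the nose; z points up the pen's length
- stand: fixed grey drilled instrument stand, 74 x 156 x 58 mm (x, y, z), origin at the centre of its underside, top 58 mm above the bench; in its top a 25 mm hole 45 mm toward its +y end (infrared pen) and an 8 mm hole 45 mm toward its -y end (stick thermometer). It may stand left or right of the vial rack, the block on the other side
- block: fixed aluminium block, 84 x 150 x 60 mm (x, y, z), origin under its centre, z up. In its top: two wells, 53 mm deep, 42 mm toward -y, the narrow one (7 mm) at x = -22 mm, the wide one (12 mm) at x = +22 mm; and, 34 mm toward +y, a black target disc 52 mm across, 1 mm high, inside an upright dark ring (draught collar), 64 mm outside and 56 mm inside diameter, 12 mm high
- well (a point): centre of the mouth of the narrow well, level with the block's top: 7 mm diameter with a 2.5 mm bevel round the mouth, 53 mm deep; z points up
- target (a point): centre of the target disc's upper face, 61 mm above the bench; the collar's rim is 11 mm above it; z points up
- vial_rack: fixed white vial rack, 62 mm wide, 146 mm long, with four vials standing in it, 56 mm high over the caps; stands between stand and block, origin at the centre of its underside, long side along its own y
- amber_bottle_1: bystander: brown reagent bottle with screw cap, 70 mm diameter, 147 mm high, standing behind the rack; origin at the centre of its underside
- amber_bottle_2: bystander: a second such brown bottle, farther back on the left; origin at the centre of its underside
- kbr_jar: bystander: white powder jar, 62 mm diameter, 83 mm high, at the back; origin under its centre
- agate_mortar: bystander: small agate mortar, 66 mm diameter, 30 mm high, at the back on the left; origin under its centre
- stop_clock: bystander: small bench timer, 26 x 64 x 58 mm, at the back; origin under its centre
Things that resemble listed ones, but are neither listed nor needed, are in the scene too. What is shaped like the part that bears ir_pen_mid but pink or turquoise is not meant.

How it is judged:
On the way, in this order (a step that is already met when the one before it is completed fails the run):
1. the stick thermometer is fully home in the narrow well and let go, the infrared pen still in the stand (horizontal distance between thermometer_tip and well below 0.004 m and z of thermometer_tip in the frame of well below -0.0465 m and angle between thermometer_tip's own z axis and vertical below 0.07 rad and contact force between the fingers and thermometer below 0.05 N and distance of ir_pen_mid from where it was at the start of the episode below 0.02 m), for 0.2 s.
2. the infrared pen is lifted clear out of the stand (height (world z) of ir_pen_lens above 0.07 m and contact force between ir_pen and stand below 0.05 N), for 0.1 s.
At the end, for the whole second after the job is handed in: Stick thermometer let go in the narrow well, within 3.5 mm of fully home, tilted under 4 degrees. Infrared pen held still in the gripper, tilted under 7 degrees, lens 5 to 16 mm above the disc and within 7 mm of its centre, touching neither block nor stick thermometer (horizontal distance between thermometer_tip and well below 0.004 m and z of thermometer_tip in the frame of well below -0.0465 m and angle between thermometer_tip's own z axis and vertical below 0.07 rad and contact force between the fingers and thermometer below 0.05 N and horizontal distance between ir_pen_lens and target below 0.007 m and z of ir_pen_lens in the frame of target between 0.005 and 0.016 m and angle between ir_pen_lens's own z axis and vertical below 0.12 rad and linear speed of ir_pen below 0.015 m/s and angular speed of ir_pen below 0.15 rad/s and contact force between the fingers and ir_pen above 0.5 N and contact force between ir_pen and block below 0.02 N and contact force between ir_pen and thermometer below 0.02 N); the arm keeps its last pose, push and grip.
It fails at once if the infrared pen touches the block or its collar (contact force between ir_pen and block above 0.3 N).
It fails at once if the vial rack is touched (contact force between vial_rack and the arm above 0.5 N or contact force between vial_rack and the fingers above 0.5 N or contact force between vial_rack and ir_pen above 0.5 N or contact force between vial_rack and thermometer above 0.5 N).
It fails at once if a bystander on the bench is shifted by more than 10 mm (distance of any of amber_bottle_1, amber_bottle_2, kbr_jar, agate_mortar, stop_clock from where it was at the start of the episode above 0.01 m).
It also fails if it takes over 58 s, if anything falls off the work surface, if the arm or the gripper's body presses on something with over 40 N, if the wrist force passes 120 N, or if a joint passes its speed limit or range.

## Robot

A 6-joint arm with a two-finger parallel gripper is mounted at the origin on a cart in front of the work surface, level with it; the furniture and walls round the work are solid. World frame = base frame: x ahead of the robot, y to its left, z up, the work surface at z = 0. Lengths are in m, angles in rad, forces in N, time in s.
With the tool pointing down it reaches from about 0.35 to 0.875 m from the base axis. Payload 15.5 kg.
Tool frame: the origin (TCP) lies on the centre line of the jaws, within the pads' length; the fingertips stand 8 mm ahead of it and the grasp point (between the pads) lies 11 mm behind it (tcp_to_tips is the distance from the TCP to the fingertips, in m); x points along the fingers, y is the direction in which the jaws open and shut, and the axes are right-handed (so a half turn about x gives the same grasp; the last joint's range is limited). The gripper opens to 85 mm and grips with 20 to 120 N. Pads are 22 mm wide; open, the fingers measure 114 mm over their backs; the gripper's body (76 mm by 85 mm) begins 54 mm behind the grasp point. The pads swing forward as they close: fully open they stand 13 mm farther back than shut.
Start: joints at [1.095, 0.494, 1.345, -0, 1.302, -0.096], TCP at [0.232, 0.58, 0.239] pointing down, gripper open.
Joint ranges: [-2.91, 2.91], [-0.82, 2.16], [0.22, 2.67], [-1.22, 4.37], [0.12, 2.79], [-3.08, 3.08]. Speed limits (rad/s): [1.89, 1.89, 2.57, 3.01, 3.01, 3.01].

## Interface

Orientations are given as a rotation vector (axis times angle).
In Python, from station import sense, get_image, job_done, boxes_of, masks_of, pinpoint, tcp_to_tips gives the robot as it stands.
- The arm moves only by the tool send_rows, never from a script. Its argument "steps" is one flat list of numbers, 7 for each row, row after row: the opening, from -1 (shut) to 1 (fully open), then the shift along the world's x, y, z in cm, then the turn, a rotation vector about the world's x, y, z in rad. In form: [gripper, dx, dy, dz, rx, ry, rz, gripper, dx, dy, dz, rx, ry, rz, ...]. A call has 1 to 5 rows; each row shifts and turns the pose as measured when the row begins; what a row does not reach is not made up. A row lasts 1/12 s, in which the tool goes at most 41.7 mm and 7.16 degrees, less where a joint would pass 70% of its speed; a pose out of reach is approached as far as the arm can. A call with a gripper value outside its range is refused whole. The fingers move at their own pace and stop on an object; "squeeze" is the grip in N (left out, the last holds). Time passes only in rows, so rows that do not move let the fingers close. It gives the time, the measured TCP pose, the force and the opening at its end, in the units of the state.
- sense(): the state, without advancing time (a new reading comes with each control period).
- get_image(name): name is "side" or "top" or "wrist"; returns a dict with "img" (480x640x3 uint8, blue, green, red), "z_map" (480x640 float32, m along the optical axis (not along the pixel's ray), 0 where there is no reading), "K" (3x3 intrinsics, pixels), "origin" and "attitude" of the camera in the world. Camera axes: x right, y up, looking along -z (the intrinsics and any distortion apply to the point x, -y, -z); pixel columns grow to the right and rows downward; lengths in m; the calibration is good to about 2 mm. A picture is of the moment at which its call begins.
- job_done(): hands the job in, once; it reports no verdict.
Trained networks look in the newest picture that a camera, given by its name, has taken for a name from the list of things; names that differ only in an ending like _2 or _b are one class to them, and where a whole thing is asked for, a point or a joint stands for the part that bears it (a point fixed in the world has none). Each returns a list of dicts, best first, with "p" (0 to 1); they miss things now and then, are a little off and sometimes report something else, mostly with a low value. They report only what shows in the picture. A call takes as long as a camera call. They do not tell look-alikes from the thing itself.
- boxes_of(camera, name): "bbox" ([left, top, right, bottom] in pixels, round what is visible of it).
- masks_of(camera, name): "mask" (480x640 bool, what is visible of it) and "bbox" ([left, top, right, bottom] in pixels, round what is visible of it).
- pinpoint(camera, name): "centre" ([column, row] in pixels: a listed point, or the origin of a listed thing).
The state is a dict: "t": time; "qpos": joint angles; "qd": joint speeds; "joint_efforts": joint torques, N m; "eef_pos": TCP position; "tcp_rot": TCP orientation; "contact_force": force on the tool from outside, world axes, zero at the start; "moment": the same for the moment, N m; "opening": finger opening in m.
Only numpy, scipy, OpenCV 4.12 (cv2) and the standard library are available. Lean on these libraries where they do the work, as an engineer would, in place of code of your own. Each camera call takes 0.05 s, during which the arm holds its last target.

## Working session

There is one attempt and no reset: what is moved stays moved. The work goes in short steps, Python scripts to look and compute and a tool call to move; the robot and the scene stay as the last step left them, time stands still between calls to the robot, and variables do not carry over. Pictures are saved under pics/ and viewed, and the job is handed in when it is done.

Besides the shell and the picture viewer there is one more tool, called after "Emit:" by a JSON object that holds its "api" and its "payload". send_rows: Moves the arm, as the interface text tells. Its arguments: {"type":"object","properties":{"steps":{"type":"array"},"squeeze":{"type":"number"}},"required":["steps"]}

```bash
mkdir -p pics; ls; python3 - <<'E'
from station import *
import cv2
s=sense();print({k:(v if not hasattr(v,'round') else v) for k,v in s.items()}, tcp_to_tips)
for n in ["side","top","wrist"]:
    g=get_image(n);cv2.imwrite(f"pics/{n}0.png",g["img"]);print(n,g["K"],g["origin"],g["attitude"])
E
```

```text
pics
{'t': 0.0, 'qpos': array([ 1.09453276e+00,  4.94175715e-01,  1.34615226e+00,  1.18077673e-05,
        1.30253162e+00, -9.54803594e-02]), 'qd': array([-0.00038412, -0.00104831,  0.00154755, -0.00249874, -0.00181123,
        0.00053743]), 'joint_efforts': array([ 1.66590871e-03, -8.82177043e+01, -3.83868635e+01, -3.68957217e-05,
        1.00615458e-02, -3.44855971e-05]), 'eef_pos': array([0.23209091, 0.57990923, 0.23869775]), 'tcp_rot': array([ 0.29780002,  1.55044211, -0.29971387]), 'contact_force': array([-0.29673343, -0.87603369,  0.00814586]), 'moment': array([-0.00130008, -0.06959006, -0.04851346]), 'opening': 0.08565117186317633} 0.008
side [[465.86957054   0.         319.90011459]
 [  0.         465.86957054 234.02518855]
 [  0.           0.           1.        ]] [0.57777566 0.7576417  0.75464391] [ 0.04698447 -1.23177388 -2.85014701]
top [[433.99186019   0.         326.90700298]
 [  0.         433.99186019 243.30236111]
 [  0.           0.           1.        ]] [0.45382237 0.01582886 0.94020758] [ 0.1253495  -0.15366868 -1.55106156]
wrist [[338.19257361   0.         313.62732227]
 [  0.         338.19257361 240.05977768]
 [  0.           0.           1.        ]] [0.16788454 0.60798364 0.37367511] [-0.24688374 -0.1654203   1.18214952]
```

View pics/side0.png

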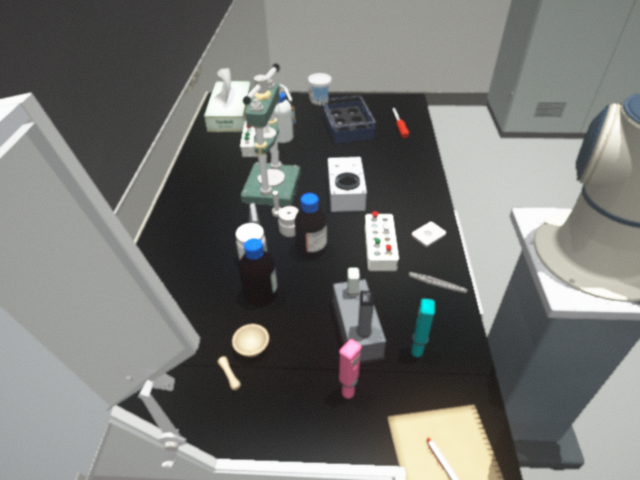

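View pics/top0.png

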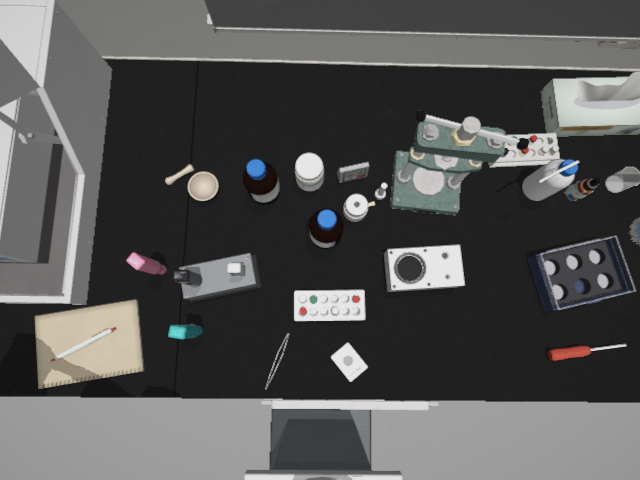

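```bash
cat > h.py <<'E'
from station import *
import cv2, numpy as np
from scipy.spatial.transform import Rotation as R
def ray(g,uv):
    K=g["K"];d=np.array([(uv[0]-K[0,2])/K[0,0],-(uv[1]-K[1,2])/K[1,1],-1.])
    return np.array(g["origin"]),R.from_rotvec(g["attitude"]).as_matrix()@d
def atz(g,uv,z):
    o,d=ray(g,uv);return o+d*(z-o[2])/d[2]
def proj(g,p):
    c=R.from_rotvec(g["attitude"]).as_matrix().T@(np.array(p)-g["origin"]);K=g["K"]
    return np.array([K[0,2]+K[0,0]*c[0]/-c[2],K[1,2]+K[1,1]*c[1]/c[2]])
def cloud(g):
    K=g["K"];z=g["z_map"];v,u=np.mgrid[:480,:640]
    c=np.stack([(u-K[0,2])/K[0,0]*z,-(v-K[1,2])/K[1,1]*z,-z],-1)
    P=c@R.from_rotvec(g["attitude"]).as_matrix().T+g["origin"];P[z==0]=np.nan;return P
def tri(a,ua,b,ub):
    o1,d1=ray(a,ua);o2,d2=ray(b,ub)
    s=np.linalg.lstsq(np.stack([d1,-d2],1),o2-o1,rcond=None)[0]
    p,q=o1+s[0]*d1,o2+s[1]*d2;return (p+q)/2,np.linalg.norm(p-q)
E
python3 - <<'E'
from h import *
for c in ["side","top"]:
    g=get_image(c);P=cloud(g)
    for n in ["thermometer_mid","thermometer_tip","ir_pen_mid","ir_pen_lens","stand","block","well","target","vial_rack","amber_bottle_1","kbr_jar"]:
        print(c,n,[(np.round(d["centre"]).tolist(),round(d["p"],2)) for d in pinpoint(c,n)],[(np.round(d["bbox"]).tolist(),round(d["p"],2)) for d in boxes_of(c,n)][:4])
E
```

```text
side thermometer_mid [([365.0, 321.0], 0.6), ([354.0, 280.0], 0.55), ([252.0, 351.0], 0.53)] [([348.0, 270.0, 358.0, 298.0], 0.72)]
side thermometer_tip [] [([349.0, 270.0, 358.0, 301.0], 0.73)]
side ir_pen_mid [([348.0, 372.0], 0.88), ([424.0, 332.0], 0.81), ([365.0, 322.0], 0.65)] [([357.0, 291.0, 374.0, 338.0], 0.84), ([411.0, 300.0, 436.0, 358.0], 0.8), ([340.0, 339.0, 359.0, 395.0], 0.74)]
side ir_pen_lens [([415.0, 351.0], 0.81), ([350.0, 392.0], 0.68), ([255.0, 232.0], 0.62)] [([339.0, 339.0, 361.0, 400.0], 0.73), ([356.0, 292.0, 369.0, 337.0], 0.65), ([414.0, 299.0, 434.0, 357.0], 0.56)]
side stand [([356.0, 330.0], 0.92), ([362.0, 320.0], 0.66)] [([329.0, 280.0, 384.0, 368.0], 0.92)]
side block [([346.0, 192.0], 0.97)] [([327.0, 157.0, 366.0, 213.0], 0.88)]
side well [([350.0, 165.0], 0.69)] [([329.0, 160.0, 368.0, 212.0], 0.88)]
side target [([342.0, 183.0], 0.96)] []
side vial_rack [([252.0, 351.0], 0.73), ([381.0, 245.0], 0.68)] [([367.0, 210.0, 398.0, 270.0], 0.88)]
side amber_bottle_1 [([262.0, 293.0], 0.84), ([310.0, 249.0], 0.59)] [([236.0, 237.0, 276.0, 309.0], 0.96)
[... 668 characters left out ...]
.97), ([168.0, 271.0, 201.0, 287.0], 0.76)]
top stand [([220.0, 279.0], 0.87)] [([176.0, 258.0, 262.0, 303.0], 0.57)]
top block [([421.0, 269.0], 0.78)] [([383.0, 246.0, 462.0, 292.0], 0.66)]
top well [([449.0, 272.0], 0.89), ([190.0, 280.0], 0.45)] [([384.0, 243.0, 462.0, 290.0], 0.92)]
top target [([410.0, 268.0], 0.56)] [([385.0, 246.0, 465.0, 290.0], 0.88)]
top vial_rack [([328.0, 309.0], 0.81)] [([292.0, 290.0, 366.0, 321.0], 0.63)]
top amber_bottle_1 [([264.0, 191.0], 0.74), ([330.0, 234.0], 0.58)] [([242.0, 161.0, 280.0, 203.0], 0.94), ([308.0, 208.0, 342.0, 251.0], 0.69)]
top kbr_jar [([310.0, 175.0], 0.58)] [([293.0, 152.0, 323.0, 192.0], 0.83), ([177.0, 257.0, 262.0, 303.0], 0.57)]
```

The top view shows the stand at (220,279), the block at (424,269), the rack at (330,306). There are three pen-shaped things: grey at (190,279) in the stand, pink at (150,268) and turquoise at (185,330). The grey one in the stand fits the description. I'll enlarge it to confirm.

```bash
python3 - <<'E'
from h import *
g=get_image("top");cv2.imwrite("pics/c1.png",np.vstack([cv2.resize(g["img"][240:320,120:280],(800,400),interpolation=2)[:300],cv2.resize(g["img"][235:295,375:535],(800,300),interpolation=2)]))
s=get_image("side");cv2.imwrite("pics/c2.png",cv2.resize(np.hstack([s["img"][150:225,310:390],s["img"][265:340,320:400]]),(800,375),interpolation=2))
for nm,G in(("top",g),("side",s)):
    P=cloud(G)
    # stand top, block top
    for n,zr in (("stand",(.053,.063)),("block",(.055,.065))):
        m=masks_of(nm,n)[0]["mask"]
        Q=P[m&(P[...,2]>zr[0])&(P[...,2]<zr[1])]
        r=cv2.minAreaRect(Q[:,:2].astype(np.float32));print(nm,n,len(Q),r,Q[:,2].mean())
    for n in("thermometer_mid","ir_pen_mid","vial_rack"):
        for d in masks_of(nm,n):
            Q=P[d["mask"]];Q=Q[~np.isnan(Q[:,0])];print(nm,n,np.round(d["bbox"]),round(d["p"],2),np.median(Q,0).round(3),Q.max(0).round(3),Q.min(0).round(3))
E
```

```text
top stand 1779 ((0.5426754355430603, 0.22385410964488983), (0.0645887702703476, 0.14638197422027588), 12.908219337463379) 0.05865099523263791
top block 2653 ((0.5663753747940063, -0.20078831911087036), (0.08431192487478256, 0.15008287131786346), 4.672137260437012) 0.06022225614173953
top thermometer_mid [224. 262. 247. 277.] 0.45 [0.55  0.176 0.115] [0.567 0.192 0.12 ] [0.541 0.166 0.059]
top ir_pen_mid [170. 272. 202. 289.] 0.78 [0.53  0.259 0.151] [0.542 0.281 0.159] [0.52  0.252 0.061]
top ir_pen_mid [171. 321. 203. 343.] 0.57 [0.433 0.262 0.133] [0.445 0.284 0.143] [0.42  0.255 0.001]
top vial_rack [295. 291. 367. 320.] 0.81 [ 0.487 -0.006  0.036] [0.519 0.067 0.06 ] [ 0.456 -0.078  0.001]
side stand 1388 ((0.5419937372207642, 0.22382798790931702), (0.06447180360555649, 0.1493244171142578), 12.880473136901855) 0.056664557520570036
side block 1029 ((0.5657750368118286, -0.20086921751499176), (0.08375710994005203, 0.15769067406654358), 4.361858367919922) 0.05845628365206699
side thermometer_mid [349. 269. 356. 296.] 0.71 [0.552 0.191 0.1  ] [0.562 0.195 0.117] [0.541 0.168 0.06 ]
side thermometer_mid [356. 290. 372. 337.] 0.24 [0.532 0.28  0.116] [0.545 0.284 0.155] [ 0.506  0.122 -0.004]
side ir_pen_mid [356. 290. 374. 339.] 0.8 [0.533 0.28  0.118] [0.545 0.284 0.155] [ 0.506  0.122 -0.004]
side ir_pen_mid [414. 302. 437. 356.] 0.61 [0.434 0.282 0.095] [0.445 0.288 0.141] [ 0.408  0.186 -0.004]
side ir_pen_mid [340. 341. 362. 399.] 0.59 [0.559 0.366 0.101] [0.574 0.374 0.141] [ 0.541  0.328 -0.003]
side ir_pen_mid [348. 268. 358. 297.] 0.2 [0.552 0.191 0.099] [0.562 0.195 0.117] [ 0.54   0.079 -0.002]
side vial_rack [364. 213. 399. 270.] 0.88 [0.487 0.018 0.034] [0.518 0.072 0.058] [ 0.45  -0.11  -0.003]
```

View pics/c1.png

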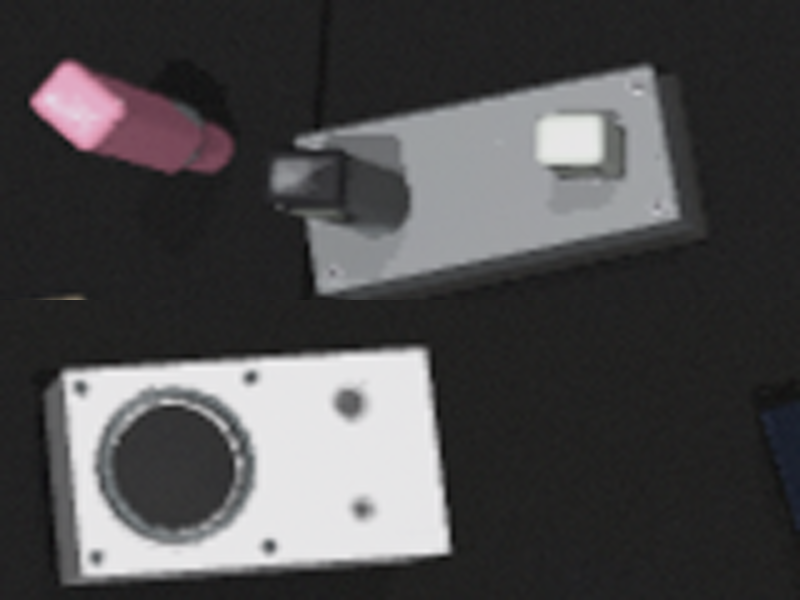

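View pics/c2.png

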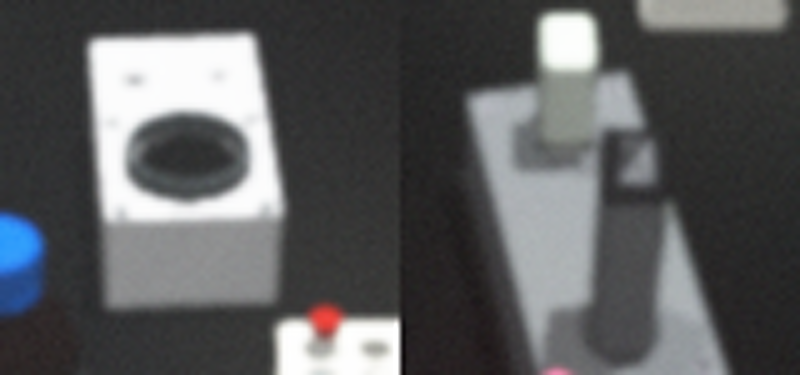

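View pics/wrist0.png

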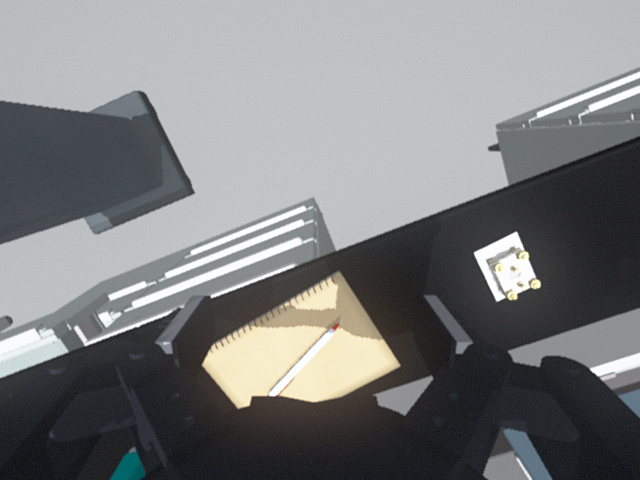

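The crops confirm it: the grey pen is in the stand's wide hole at crop (310,185). The thermometer, with a white top, is at (570,140). The narrow well is the smaller hole at (362,508), on the block's -x side. Now I'll refine the poses.

```bash
python3 - <<'E'
from h import *
s0=sense();M=R.from_rotvec(s0["tcp_rot"]).as_matrix();print("tool axes cols\n",M.round(3))
g=get_image("top");s=get_image("side")
def rot(a):return np.array([[np.cos(a),-np.sin(a)],[np.sin(a),np.cos(a)]])
for nm,G in(("top",g),("side",s)):
    P=cloud(G)
    for n,zlo,zhi,box in(("thermo top",.112,.122,(.5,.6,.14,.22)),("pen top",.143,.165,(.49,.58,.22,.32))):
        m=(P[...,2]>zlo)&(P[...,2]<zhi)&(P[...,0]>box[0])&(P[...,0]<box[1])&(P[...,1]>box[2])&(P[...,1]<box[3])
        Q=P[m];print(nm,n,len(Q),Q.mean(0).round(4),cv2.minAreaRect(Q[:,:2].astype(np.float32)))
    for n in("well","target"):
        for d in pinpoint(nm,n)[:1]:print(nm,n,atz(G,d["centre"],.06 if n=="well" else .061).round(4),d["p"])
    # dark blobs on the block
    m=masks_of(nm,"block")[0]["mask"]
    mm=cv2.morphologyEx(m.astype(np.uint8),cv2.MORPH_CLOSE,np.ones((9,9)))
    gray=cv2.cvtColor(G["img"],6)
    b=((gray<150)&(mm>0)).astype(np.uint8)
    k,l,st,ce=cv2.connectedComponentsWithStats(b)
    for i in range(1,k):
        if st[i,4]>3:print(nm,"dark",st[i].tolist(),ce[i].round(1),atz(G,ce[i],.06).round(4))
    # tall things
    for z0 in (.08,.15,.25):
        m=(P[...,2]>z0)&(P[...,0]>.35)&(P[...,0]<.75)&(P[...,1]>-.35)&(P[...,1]<.35)
        k,l,st,ce=cv2.connectedComponentsWithStats(m.astype(np.uint8))
        for i in range(1,k):
            if st[i,4]>30:
                Q=P[l==i];print(nm,"tall",z0,ce[i].round(),Q.min(0).round(3),Q.max(0).round(3))
E
```

```text
tool axes cols
 [[-0.     0.372  0.928]
 [-0.     0.928 -0.372]
 [-1.    -0.    -0.   ]]
top thermo top 135 [0.5524 0.1793 0.116 ] ((0.5518956780433655, 0.17948664724826813), (0.02488136664032936, 0.019189417362213135), 89.92276000976562)
top pen top 210 [0.5319 0.2661 0.1538] ((0.5320019721984863, 0.26730823516845703), (0.02010645903646946, 0.03000766970217228), 0.858575165271759)
top well [ 0.5537 -0.2449  0.06  ] 0.67
top target [ 0.5598 -0.1715  0.061 ] 0.86
top dark [424, 246, 8, 1, 8] [427.5 246. ] [ 0.6102 -0.2072  0.06  ]
top dark [424, 249, 2, 3, 5] [424.6 250.2] [ 0.6013 -0.2009  0.06  ]
top dark [384, 250, 16, 42, 194] [387.3 273. ] [ 0.5528 -0.1232  0.06  ]
top dark [390, 251, 2, 3, 5] [390.6 251.8] [ 0.5968 -0.1305  0.06  ]
top dark [394, 253, 32, 31, 743] [409.4 267.9] [ 0.564  -0.1687  0.06  ]
top dark [442, 253, 5, 6, 23] [444.1 255.2] [ 0.5915 -0.2411  0.06  ]
top dark [446, 276, 3, 2, 6] [447.  276.5] [ 0.5476 -0.2455  0.06  ]
top dark [428, 283, 2, 2, 4] [428.5 283.5] [ 0.5327 -0.2071  0.06  ]
top dark [393, 285, 2, 3, 4] [393.8 286. ] [ 0.5265 -0.136   0.06  ]
top
[... 1400 characters left out ...]
0.0899  0.06  ]
side tall 0.08 [271. 107.] [ 0.73  -0.31   0.084] [ 0.75  -0.142  0.304]
side tall 0.08 [309. 215.] [ 0.61  -0.012  0.08 ] [0.677 0.041 0.148]
side tall 0.08 [258. 260.] [0.706 0.028 0.08 ] [0.75  0.178 0.149]
side tall 0.08 [353. 279.] [0.541 0.169 0.08 ] [0.562 0.195 0.117]
side tall 0.08 [365. 310.] [0.521 0.252 0.08 ] [0.543 0.284 0.155]
side tall 0.08 [424. 317.] [0.42  0.255 0.08 ] [0.444 0.289 0.142]
side tall 0.08 [351. 343.] [0.547 0.342 0.136] [0.566 0.35  0.14 ]
side tall 0.15 [271. 106.] [ 0.73 -0.31  0.15] [ 0.75  -0.142  0.304]
side tall 0.15 [366. 298.] [0.522 0.252 0.15 ] [0.542 0.283 0.155]
side tall 0.25 [270.  89.] [ 0.73 -0.31  0.25] [ 0.75  -0.145  0.304]
```

Emit:
{"api": "send_rows", "payload": {"steps": [1,2.5,-3.1,0,0,0,-0.119,1,2.5,-3.1,0,0,0,-0.119,1,2.5,-3.1,0,0,0,-0.119,1,2.5,-3.1,0,0,0,-0.119,1,2.5,-3.1,0,0,0,-0.119], "squeeze": 40}}

```text
t: 3.87
eef_pos: [0.356, 0.4252, 0.239]
tcp_rot: [0.771, 1.431, -0.766]
contact_force: [-0.2, 0.4, 0.1]
opening: 0.0851
```

Emit:
{"api": "send_rows", "payload": {"steps": [1,2.5,-3.1,0,0,0,-0.119,1,2.5,-3.1,0,0,0,-0.119,1,2.5,-3.1,0,0,0,-0.119,1,2.5,-3.1,0,0,0,-0.119,1,2.5,-3.1,0,0,0,-0.119]}}

```text
t: 4.28
eef_pos: [0.4854, 0.2619, 0.2399]
tcp_rot: [1.242, 1.188, -1.234]
contact_force: [1.0, 1.7, -0.0]
opening: 0.0856
```

Emit:
{"api": "send_rows", "payload": {"steps": [1,2.2,-2.8,0,0,0,0,1,2.2,-2.8,0,0,0,0,1,2.2,-2.5,0,0,0,0,1,0,0,0,0,0,0]}}

```text
t: 4.62
eef_pos: [0.5583, 0.1704, 0.2405]
tcp_rot: [1.255, 1.178, -1.243]
contact_force: [-1.9, -0.8, 0.0]
opening: 0.0849
```

```bash
cat >> h.py <<'E'
def st(p=None):
    s=sense();M=R.from_rotvec(s["tcp_rot"]).as_matrix()
    T=np.array([[0,1,0],[0,0,-1],[-1,0,0.]])
    if M[0,1]<0:T[:,1:]*=-1
    dr=R.from_matrix(T@M.T).as_rotvec()
    print("t",s["t"].__round__(2),"tcp",s["eef_pos"].round(4),"rotcorr",dr.round(4),"F",s["contact_force"].round(2),"op",round(s["opening"],4),"q",s["qpos"].round(2))
    if p is not None:print("shift cm",((np.array(p)-s["eef_pos"])*100).round(2))
    return s
E
python3 - <<'E'
from h import *
st([.5522,.180,.10])
g=get_image("wrist");cv2.imwrite("pics/w1.png",g["img"])
P=cloud(g)
m=(P[...,2]>.110)&(P[...,2]<.125)&(abs(P[...,0]-.552)<.04)&(abs(P[...,1]-.18)<.04)
Q=P[m];print(len(Q),Q.mean(0) if len(Q) else 0,cv2.minAreaRect(Q[:,:2].astype(np.float32)) if len(Q) else 0)
m=(P[...,2]>.143)&(P[...,2]<.165)&(abs(P[...,0]-.532)<.04)&(abs(P[...,1]-.268)<.04)
Q=P[m];print(len(Q),Q.mean(0) if len(Q) else 0,cv2.minAreaRect(Q[:,:2].astype(np.float32)) if len(Q) else 0)
E
```

```text
t 4.62 tcp [0.5583 0.1704 0.2405] rotcorr [-0.0017  0.0079  0.0556] F [-1.85 -0.82  0.03] op 0.0849 q [ 0.19  0.43  1.46 -0.    1.25  0.25]
shift cm [ -0.61   0.96 -14.05]
770 [0.55202116 0.18072466 0.11563996] ((0.5518681406974792, 0.1798429787158966), (0.019986256957054138, 0.025955112650990486), 1.8835155963897705)
1875 [0.5326035  0.2673116  0.15372968] ((0.5320301055908203, 0.2674674987792969), (0.022503985092043877, 0.030425958335399628), 0.03195665031671524)
```

View pics/w1.png

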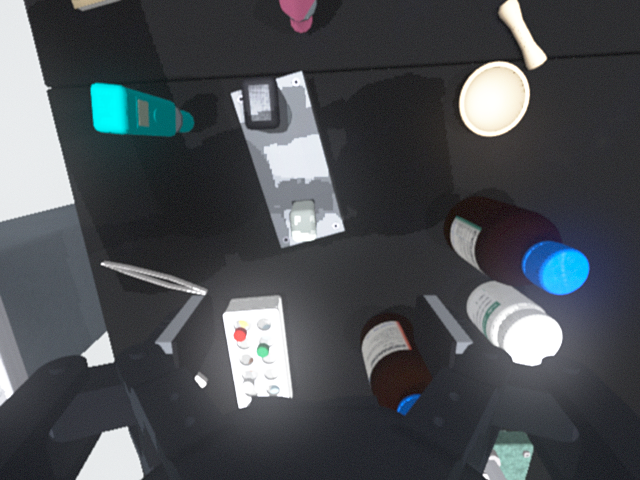

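The wrist view shows the stand holding the thermometer at (302,215) and the pen at (262,100). The body sizes match those given. Thermometer at (0.552, 0.180), pen at (0.532, 0.2675).

Emit:
{"api": "send_rows", "payload": {"steps": [1,-0.64,0.94,-1.0,-0.002,0.008,0.08,0.3,0,0,-3.5,0,0,0,0.1,0,0,-3.5,0,0,0,0.0,0,0,0,0,0,0]}}

```text
t: 5.0
eef_pos: [0.5507, 0.1826, 0.1603]
tcp_rot: [1.193, 1.22, -1.186]
contact_force: [-2.4, 0.2, -1.5]
opening: 0.0515
```

```bash
python3 - <<'E'
from h import *
st([.5519,.1798,.088])
E
```

```text
t 5.0 tcp [0.5507 0.1826 0.1603] rotcorr [-0.002   0.0036 -0.0265] F [-2.37  0.23 -1.48] op 0.0515 q [0.22 0.52 1.55 0.   1.07 0.19]
shift cm [ 0.12 -0.28 -7.23]
```

Emit:
{"api": "send_rows", "payload": {"steps": [0.1,0.12,-0.28,-2.2,0,0,0,0.1,0,0,-2.8,0,0,0,0.1,0,0,-1.8,0,0,0,0.1,0,0,0,0,0,0]}}

```text
t: 5.33
eef_pos: [0.5518, 0.1825, 0.0945]
tcp_rot: [1.193, 1.221, -1.183]
contact_force: [-1.4, 0.1, -0.5]
opening: 0.0468
```

```bash
python3 - <<'E'
from h import *
st([.5519,.1798,.088])
E
```

```text
t 5.33 tcp [0.5518 0.1825 0.0945] rotcorr [-0.0028  0.0054 -0.0287] F [-1.41  0.13 -0.45] op 0.0468 q [0.22 0.61 1.61 0.   0.92 0.19]
shift cm [ 0.01 -0.27 -0.65]
```

Emit:
{"api": "send_rows", "payload": {"steps": [0.0,0,-0.27,-0.6,0,0,0,0.0,0,-0.1,-0.1,0,0,0,0.0,0,0,0,0,0,0]}}

```text
t: 5.58
eef_pos: [0.5529, 0.18, 0.091]
tcp_rot: [1.193, 1.22, -1.18]
contact_force: [-0.5, -0.2, 0.9]
opening: 0.0429
```

```bash
python3 - <<'E'
from h import *
st([.5519,.1798,.088])
E
```

```text
t 5.58 tcp [0.5529 0.18   0.091 ] rotcorr [-0.0035  0.0078 -0.0299] F [-0.5  -0.23  0.87] op 0.0429 q [0.21 0.61 1.61 0.   0.91 0.18]
shift cm [-0.1  -0.02 -0.3 ]
```

Emit:
{"api": "send_rows", "payload": {"steps": [-0.3,-0.15,0,-0.1,0.003,0.008,0,-1,0,0,0,0,0,0,-1,0,0,0,0,0,0,-1,0,0,0,0,0,0,-1,0,0,0,0,0,0]}}

```text
t: 6.0
eef_pos: [0.5526, 0.1803, 0.0938]
tcp_rot: [1.195, 1.227, -1.181]
contact_force: [-0.2, 0.7, -0.9]
opening: 0.0193
```

```bash
python3 - <<'E'
from h import *
st([.5519,.1798,.088])
E
```

```text
t 6.0 tcp [0.5526 0.1803 0.0938] rotcorr [-0.008   0.0033 -0.0298] F [-0.25  0.74 -0.88] op 0.0193 q [0.21 0.61 1.61 0.01 0.92 0.17]
shift cm [-0.07 -0.05 -0.58]
```

Emit:
{"api": "send_rows", "payload": {"steps": [-1,0,0,1.5,0,0,0,-1,0,0,2.5,0,0,0,-1,0,0,3,0,0,0,-1,0,0,3,0,0,0,-1,0,0,2.5,0,0,0]}}

```text
t: 6.42
eef_pos: [0.5489, 0.1794, 0.2182]
tcp_rot: [1.188, 1.232, -1.19]
contact_force: [-0.0, 0.3, -0.8]
opening: 0.0194
```

```bash
python3 - <<'E'
from h import *
st([.5476,-.2444,.2])
E
```

```text
t 6.42 tcp [0.5489 0.1794 0.2182] rotcorr [-0.0058 -0.0071 -0.0294] F [-0.02  0.29 -0.8 ] op 0.0194 q [0.21 0.45 1.49 0.01 1.21 0.18]
shift cm [ -0.13 -42.38  -1.82]
```

Emit:
{"api": "send_rows", "payload": {"steps": [-1,0,-2.5,0,0,0,0,-1,0,-3.5,0,0,0,0,-1,0,-3.8,0,0,0,0,-1,0,-3.8,0,0,0,0,-1,0,-3.8,0,0,0,0]}}

```text
t: 6.83
eef_pos: [0.5516, 0.0068, 0.2267]
tcp_rot: [1.19, 1.228, -1.171]
contact_force: [1.7, -0.4, -1.4]
opening: 0.0192
```

Emit:
{"api": "send_rows", "payload": {"steps": [-1,0,-3.8,0,0,0,0,-1,0,-3.8,0,0,0,0,-1,0,-3.8,0,0,0,0,-1,0,-3.8,0,0,0,0,-1,0,-3.8,0,0,0,0]}}

```text
t: 7.25
eef_pos: [0.55, -0.1925, 0.228]
tcp_rot: [1.19, 1.226, -1.169]
contact_force: [0.9, 0.5, -0.6]
opening: 0.0197
```

```bash
python3 - <<'E'
from h import *
st([.5476,-.2444,.2])
E
```

```text
t 7.25 tcp [ 0.55   -0.1925  0.228 ] rotcorr [-0.0081  0.0099 -0.04  ] F [ 0.93  0.55 -0.58] op 0.0197 q [-0.45  0.44  1.47  0.01  1.22 -0.49]
shift cm [-0.24 -5.19 -2.8 ]
```

Emit:
{"api": "send_rows", "payload": {"steps": [-1,0,-2.7,0,0.008,-0.01,0.03,-1,-0.1,-1.2,0,0,0,0,-1,0,-0.3,0,0,0,0,-1,0,0,0,0,0,0]}}

```text
t: 7.58
eef_pos: [0.5481, -0.2442, 0.2281]
tcp_rot: [1.183, 1.233, -1.14]
contact_force: [-0.8, 0.8, -0.6]
opening: 0.0192
```

```bash
python3 - <<'E'
from h import *
st([.5476,-.2444,.2])
for n in("top","side","wrist"):
    g=get_image(n);cv2.imwrite(f"pics/{n}2.png",g["img"])
    P=cloud(g)
    m=(P[...,2]>.0545)&(P[...,2]<.0645)&(abs(P[...,0]-.566)<.06)&(abs(P[...,1]+.20)<.1)
    Q=P[m];print(n,len(Q),Q[:,2].mean(),cv2.minAreaRect(Q[:,:2].astype(np.float32)) if len(Q) else 0)
    np.save(f"pics/P{n}.npy",P)
    for k in("well","target","thermometer_tip","thermometer_mid"):
        print(n,k,[(np.round(d["centre"],1).tolist(),round(d["p"],2)) for d in pinpoint(n,k)])
E
```

```text
t 7.58 tcp [ 0.5481 -0.2442  0.2281] rotcorr [-0.0139  0.0213 -0.0633] F [-0.78  0.83 -0.64] op 0.0192 q [-0.53  0.46  1.43  0.02  1.23 -0.6 ]
shift cm [-0.05 -0.02 -2.81]
top 2723 0.0601282911415849 ((0.5664897561073303, -0.2015552520751953), (0.0844937413930893, 0.15162907540798187), 4.578875541687012)
top well [([447.7, 273.8], 0.8)]
top target [([410.5, 267.4], 0.96), ([220.1, 281.3], 0.51), ([463.2, 270.1], 0.4), ([351.4, 174.7], 0.31)]
top thermometer_tip [([457.9, 269.4], 0.62), ([421.2, 270.2], 0.45)]
top thermometer_mid [([474.1, 265.9], 0.8)]
side 1059 0.05837541355900055 ((0.5657159090042114, -0.2013218104839325), (0.08393384516239166, 0.15714281797409058), 4.696774005889893)
side well [([353.8, 164.5], 0.95)]
side target [([346.7, 181.5], 0.69)]
side thermometer_tip [([354.4, 134.9], 0.66)]
side thermometer_mid [([359.4, 105.4], 0.66)]
wrist 14609 0.060596582814529 ((0.565421998500824, -0.20219725370407104), (0.08420508354902267, 0.150636225938797), 4.442524433135986)
wrist well [([307.7, 227.4], 0.79)]
wrist target [([331.2, 144.4], 0.91)]
wrist thermometer_tip [([315.5, 252.9], 0.8)]
wrist thermometer_mid [([313.4, 308.9], 0.74), ([307.9, 226.2], 0.45)]
```

View pics/wrist2.png

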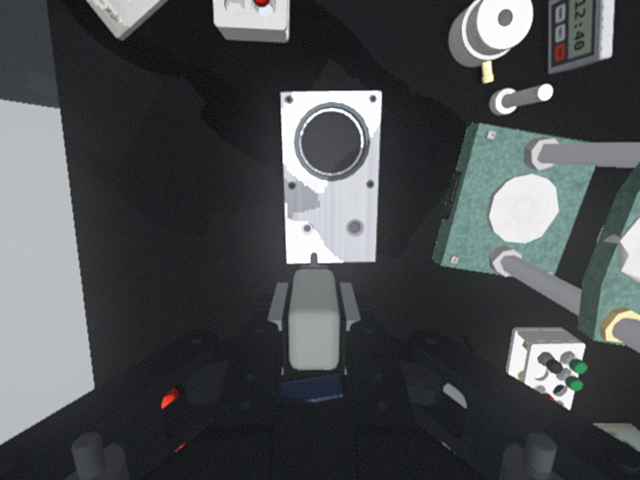

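View pics/side2.png

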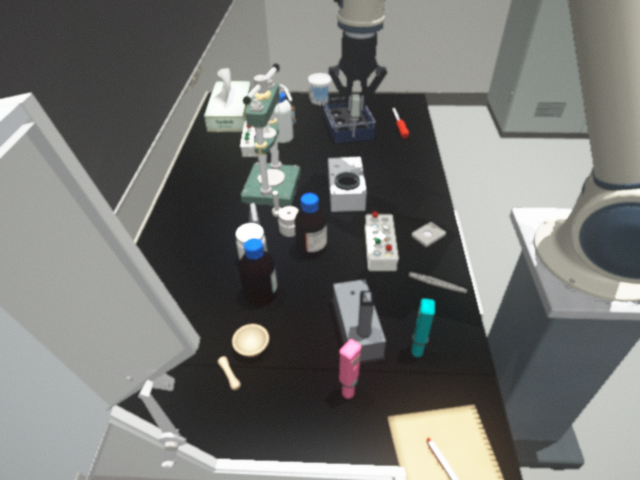

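Emit:
{"api": "send_rows", "payload": {"steps": [-1,0,0,-1.5,-0.006,0.018,0,-1,0,0,-2.0,0,0,0,-1,0,0,-1.0,0,0,0,-1,0,0,0,0,0,0]}}

```text
t: 8.67
eef_pos: [0.5484, -0.2439, 0.1809]
tcp_rot: [1.168, 1.242, -1.157]
contact_force: [-0.8, -0.6, 0.4]
opening: 0.0195
```

```bash
cat > look.py <<'E'
from h import *
import sys
k=sys.argv[1]
s=st([.5474,-.2452,.0])
G={n:get_image(n) for n in("wrist","side","top")}
import pickle;pickle.dump(G,open(f"pics/G{k}.pkl","wb"))
for n,g in G.items():
    P=cloud(g)
    u=proj(g,[.5474,-.2452,.06]);t=proj(g,[s["eef_pos"][0],s["eef_pos"][1],s["eef_pos"][2]-.086]);print(n,"pred well",u.round(1),"pred tip",t.round(1))
    print({q:[(np.round(d["centre"],1).tolist(),round(d["p"],2)) for d in pinpoint(n,q)[:2]] for q in("well","thermometer_tip")})
    x,y=((u+t)/2).astype(int);x=np.clip(x,50,590);y=np.clip(y,40,440)
    c=cv2.resize(g["img"][y-40:y+40,x-50:x+50],(800,640),interpolation=cv2.INTER_NEAREST)[:600];print("crop origin",x-50,y-40)
    cv2.imwrite(f"pics/{n}{k}.png",c)
E
python3 look.py 3
```

```text
t 8.67 tcp [ 0.5484 -0.2439  0.1809] rotcorr [-0.0067  0.0025 -0.0646] F [-0.8  -0.62  0.4 ] op 0.0195 q [-0.52  0.52  1.48  0.01  1.15 -0.59]
shift cm [ -0.1   -0.13 -18.09]
wrist pred well [310.7 240.4] pred tip [311.9 252.5]
{'well': [([308.5, 237.4], 0.73)], 'thermometer_tip': [([311.6, 252.7], 0.56)]}
crop origin 261 206
side pred well [352.8 164.4] pred tip [352.9 153.2]
{'well': [([351.7, 166.0], 0.85), ([356.0, 152.5], 0.5)], 'thermometer_tip': [([354.9, 149.8], 0.56)]}
crop origin 302 118
top pred well [446.9 276.6] pred tip [451.4 274.3]
{'well': [([448.4, 277.0], 0.56), ([326.4, 236.1], 0.42)], 'thermometer_tip': [([449.1, 272.1], 0.69)]}
crop origin 399 235
```

View pics/wrist3.png

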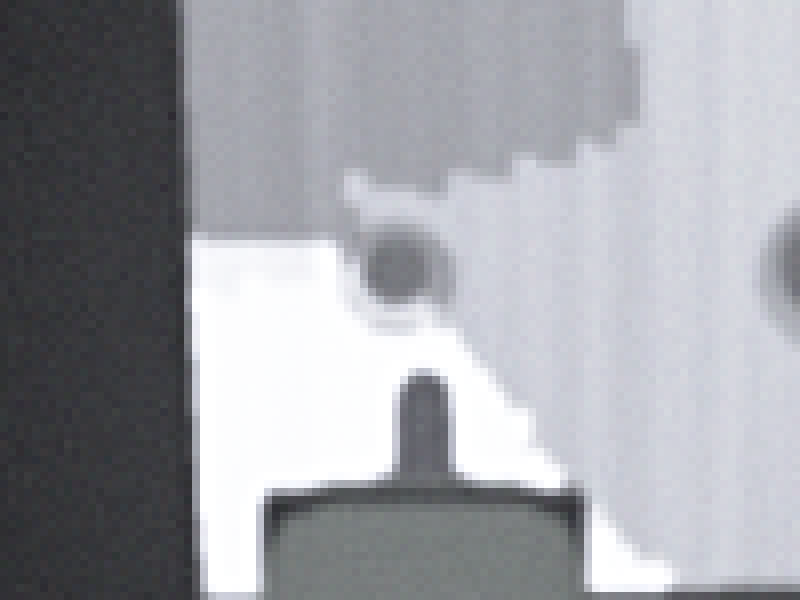

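View pics/side3.png

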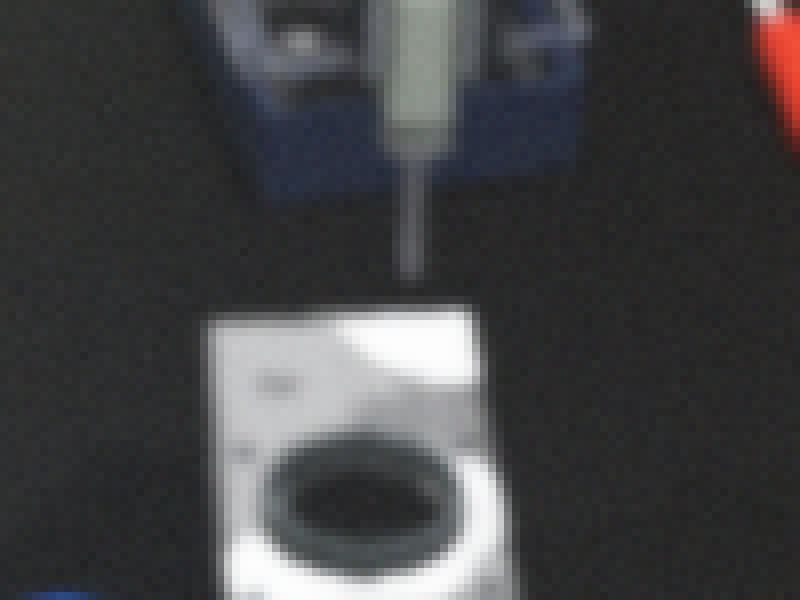

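View pics/top3.png

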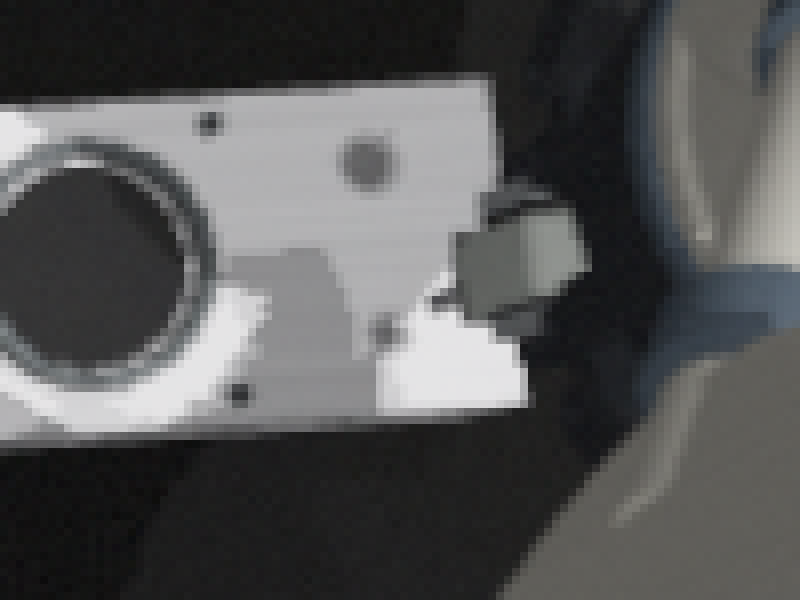

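Emit:
{"api": "send_rows", "payload": {"steps": [-1,-0.3,0.08,-1.2,0,0,0,-1,-0.1,0,-1.0,0,0,0,-1,0,0,0,0,0,0]}}

```text
t: 9.37
eef_pos: [0.546, -0.2442, 0.1623]
tcp_rot: [1.168, 1.235, -1.154]
contact_force: [-0.6, 0.7, -1.0]
opening: 0.0193
```

```bash
python3 - <<'E'
from h import *
st([.5454,-.2431,.152])
E
```

```text
t 9.37 tcp [ 0.546  -0.2442  0.1623] rotcorr [-0.0032  0.0087 -0.0645] F [-0.63  0.75 -0.98] op 0.0193 q [-0.52  0.54  1.51  0.01  1.09 -0.59]
shift cm [-0.06  0.11 -1.03]
```

Emit:
{"api": "send_rows", "payload": {"steps": [-1,-0.05,0.12,-0.8,-0.004,0.006,0,-1,0,0.05,-0.2,0,0,0,-1,0,0,0,0,0,0]}}

```text
t: 9.62
eef_pos: [0.5456, -0.2425, 0.1516]
tcp_rot: [1.162, 1.237, -1.161]
contact_force: [-0.2, -0.0, -0.6]
opening: 0.0189
```

```bash
python3 look.py 4
```

```text
t 9.62 tcp [ 0.5456 -0.2425  0.1516] rotcorr [ 0.001   0.0019 -0.0643] F [-0.19 -0.05 -0.58] op 0.0189 q [-0.52  0.55  1.52  0.    1.07 -0.58]
shift cm [  0.18  -0.27 -15.16]
wrist pred well [314.3 252.9] pred tip [312.  251.6]
{'well': [([312.4, 251.5], 0.92)], 'thermometer_tip': [([312.4, 251.9], 0.86)]}
crop origin 263 212
side pred well [352.8 164.4] pred tip [353.6 163.2]
{'well': [([358.9, 161.6], 0.26)], 'thermometer_tip': [([354.5, 160.9], 0.68), ([253.1, 259.8], 0.53)]}
crop origin 303 123
top pred well [446.9 276.6] pred tip [446.4 277.2]
{'well': [([446.7, 276.4], 0.92), ([419.0, 269.9], 0.27)], 'thermometer_tip': [([445.7, 276.9], 0.62)]}
crop origin 396 236
```

View pics/wrist4.png

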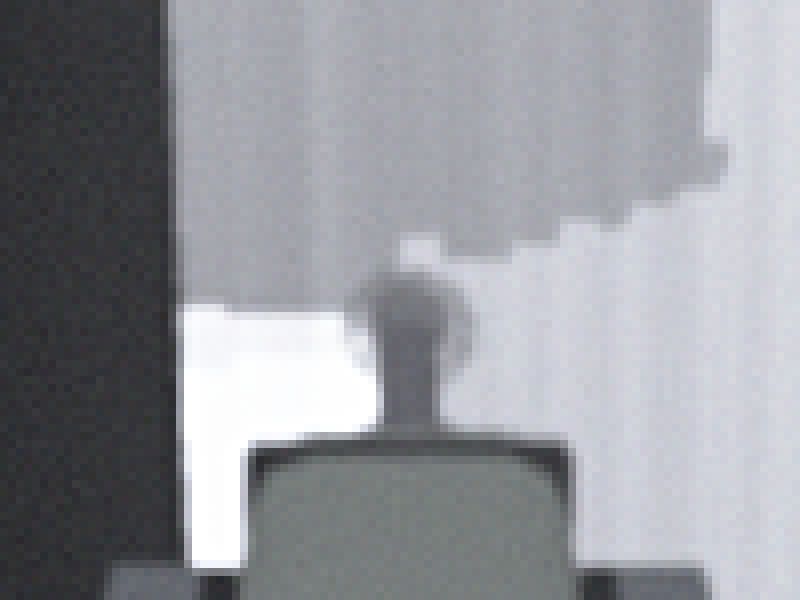

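View pics/top4.png

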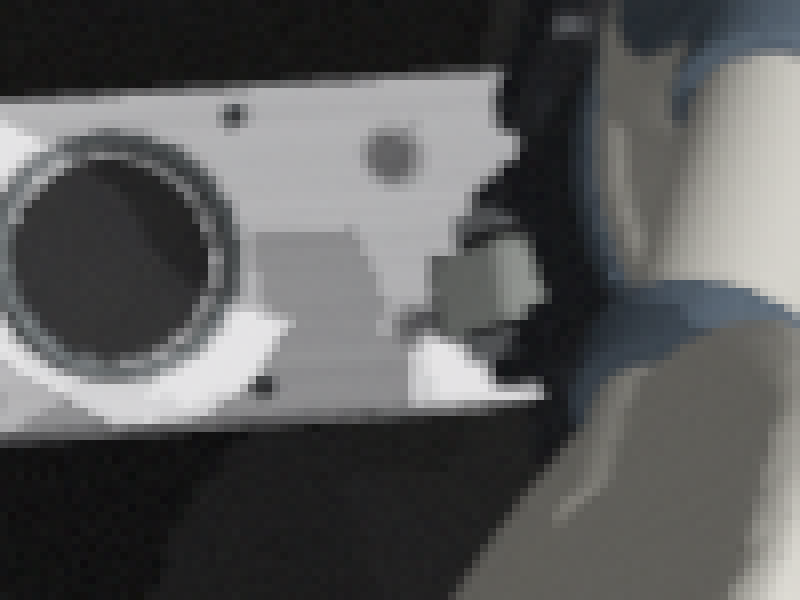

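View pics/side4.png

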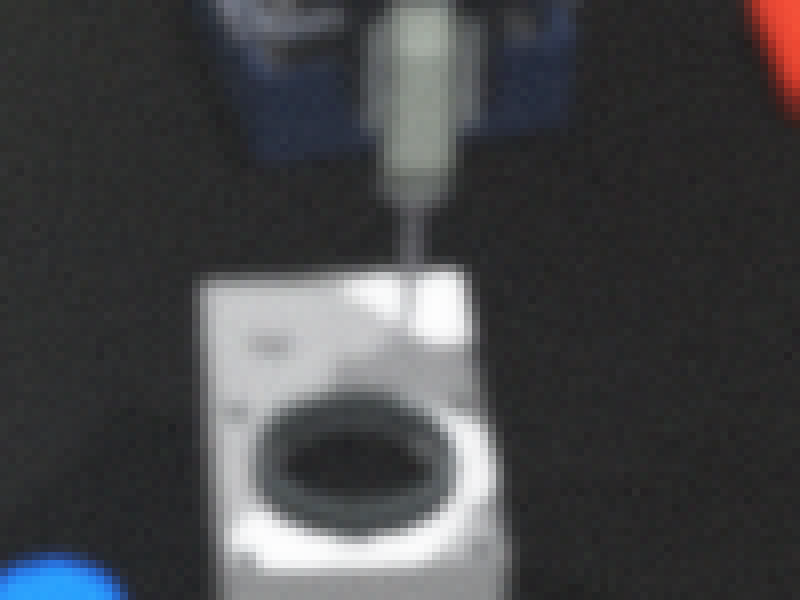

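Emit:
{"api": "send_rows", "payload": {"steps": [-1,0,-0.12,-0.8,0,0.002,0,-1,0,-0.05,-0.6,0,0,0,-1,0,0,-0.4,0,0,0]}}

```text
t: 10.32
eef_pos: [0.5462, -0.245, 0.1337]
tcp_rot: [1.161, 1.235, -1.161]
contact_force: [0.4, 0.1, -0.7]
opening: 0.0195
```

```bash
python3 look.py 5
```

```text
t 10.32 tcp [ 0.5462 -0.245   0.1337] rotcorr [ 0.0024  0.0023 -0.0641] F [ 0.36  0.14 -0.7 ] op 0.0195 q [-0.52  0.57  1.53 -0.    1.03 -0.58]
shift cm [  0.12  -0.02 -13.37]
wrist pred well [313.7 257.8] pred tip [312.  251.5]
{'well': [([314.1, 254.1], 0.58)], 'thermometer_tip': [([311.5, 253.3], 0.68)]}
crop origin 262 214
side pred well [352.8 164.4] pred tip [353.1 168.3]
{'well': [([350.9, 163.9], 0.96)], 'thermometer_tip': [([361.6, 322.2], 0.58), ([354.1, 167.2], 0.5)]}
crop origin 302 126
top pred well [446.9 276.6] pred tip [445.1 277.8]
{'well': [([447.9, 275.2], 0.85), ([409.1, 268.2], 0.34)], 'thermometer_tip': [([446.2, 275.6], 0.54)]}
crop origin 395 237
```

View pics/wrist5.png

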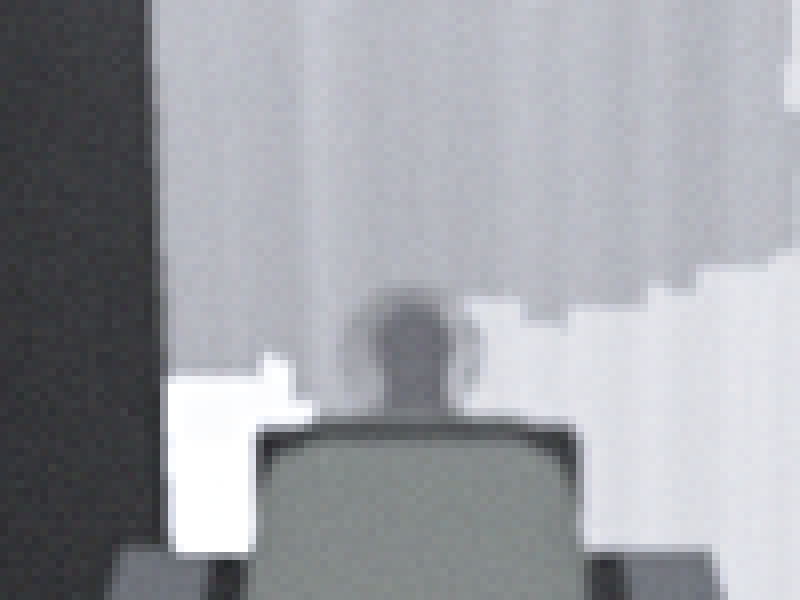

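View pics/side5.png

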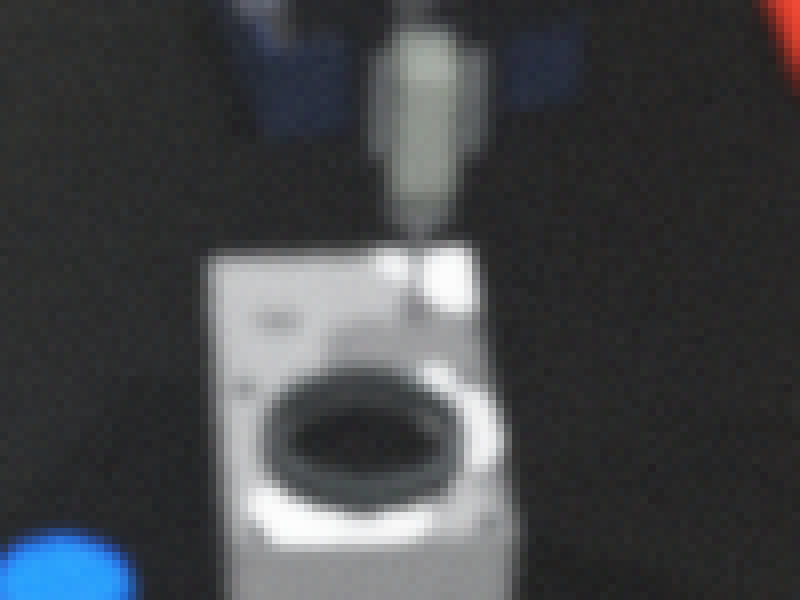

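The stem is in the mouth (wrist crop (412,340)) with no force, so I'll continue down.

Emit:
{"api": "send_rows", "payload": {"steps": [-1,-0.04,0.03,-1.0,0.002,0.002,0,-1,0,0,-1.0,0,0,0,-1,0,0,-0.5,0,0,0]}}

```text
t: 11.02
eef_pos: [0.5464, -0.2447, 0.1092]
tcp_rot: [1.162, 1.236, -1.161]
contact_force: [0.1, -0.1, -1.4]
opening: 0.0194
```

```bash
python3 - <<'E'
from h import *
st([.5460,-.2448,.096])
E
```

```text
t 11.02 tcp [ 0.5464 -0.2447  0.1092] rotcorr [ 0.0016  0.0027 -0.0642] F [ 0.08 -0.08 -1.38] op 0.0194 q [-0.52  0.61  1.55  0.    0.98 -0.59]
shift cm [-0.04 -0.01 -1.32]
```

Emit:
{"api": "send_rows", "payload": {"steps": [-1,0,0,-0.8,0,0.002,0,-1,0,0,-0.4,0,0,0,-1,0,0,-0.2,0,0,0]}}

```text
t: 11.27
eef_pos: [0.5463, -0.2448, 0.0932]
tcp_rot: [1.161, 1.238, -1.162]
contact_force: [-15.6, 3.2, 62.0]
opening: 0.0192
```

```bash
python3 - <<'E'
from h import *
st([.5460,-.2448,.096])
E
```

```text
t 11.27 tcp [ 0.5463 -0.2448  0.0932] rotcorr [ 0.0015 -0.     -0.0644] F [-15.57   3.21  62.02] op 0.0192 q [-0.52  0.63  1.56 -0.    0.95 -0.58]
shift cm [-0.03  0.    0.28]
```

Emit:
{"api": "send_rows", "payload": {"steps": [-1,0,0,0.2,0,0,0,-1,0,0,0.05,0,0,0]}}

```text
t: 11.43
eef_pos: [0.5464, -0.245, 0.0954]
tcp_rot: [1.16, 1.238, -1.162]
contact_force: [1.5, 0.2, -0.4]
opening: 0.0192
```

Emit:
{"api": "send_rows", "payload": {"steps": [-0.2,0,0,0,0,0,0,0.0,0,0,0,0,0,0,0.0,0,0,0,0,0,0]}}

```text
t: 11.68
eef_pos: [0.5464, -0.245, 0.0947]
tcp_rot: [1.16, 1.238, -1.163]
contact_force: [-0.7, -0.5, 0.1]
opening: 0.0427
```

```bash
python3 look.py 6
```

```text
t 11.68 tcp [ 0.5464 -0.245   0.0947] rotcorr [ 0.0017 -0.0001 -0.0643] F [-0.73 -0.54  0.1 ] op 0.0427 q [-0.52  0.63  1.56 -0.    0.95 -0.58]
shift cm [ 0.1  -0.02 -9.47]
wrist pred well [313.6 281.5] pred tip [312.3 251.5]
{'well': [], 'thermometer_tip': []}
crop origin 262 226
side pred well [352.8 164.4] pred tip [352.5 180.4]
{'well': [([353.6, 163.9], 0.65), ([254.6, 232.7], 0.42)], 'thermometer_tip': []}
crop origin 302 132
top pred well [446.9 276.6] pred tip [439.9 279.4]
{'well': [([446.8, 272.9], 0.81)], 'thermometer_tip': []}
crop origin 393 238
```

View pics/side6.png

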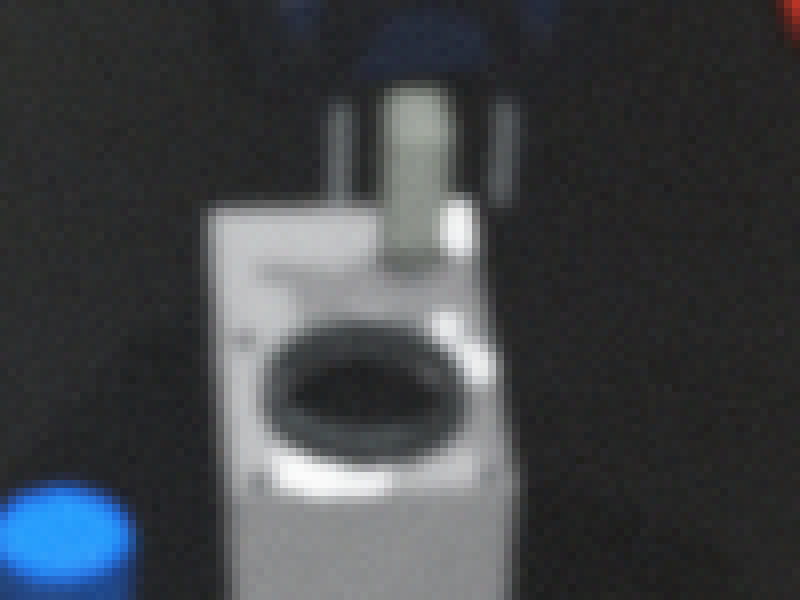

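The side view shows the thermometer upright with its collar on the block (crop (412,265)), and the fingers clear on both sides. I'll go up.

Emit:
{"api": "send_rows", "payload": {"steps": [0.0,0,0,1.0,0,0,0,0.0,0,0,2.5,0,0,0,0.0,0,0,3.5,0,0,0,0.0,0,0,3.5,0,0,0,0.0,0,0,3.0,0,0,0]}}

```text
t: 12.55
eef_pos: [0.5422, -0.2427, 0.2307]
tcp_rot: [1.16, 1.251, -1.167]
contact_force: [1.7, 0.1, -0.5]
opening: 0.0428
```

```bash
python3 - <<'E'
from h import *
st([.532,.2675,.23])
for n in("wrist","top","side"):
    g=get_image(n);P=cloud(g)
    m=(P[...,2]>.105)&(P[...,2]<.150)&(abs(P[...,0]-.547)<.03)&(abs(P[...,1]+.245)<.03)
    Q=P[m];print(n,len(Q))
    if len(Q):print(Q.mean(0),Q[:,2].max(),cv2.minAreaRect(Q[:,:2].astype(np.float32)))
    if n=="wrist":cv2.imwrite("pics/w7.png",g["img"])
E
```

```text
t 12.55 tcp [ 0.5422 -0.2427  0.2307] rotcorr [-0.0049 -0.0109 -0.0643] F [ 1.65  0.09 -0.5 ] op 0.0428 q [-0.52  0.46  1.43 -0.    1.26 -0.58]
shift cm [-1.02 51.02 -0.07]
wrist 878
[ 0.54750489 -0.24371981  0.11696293] 0.11988565667539977 ((0.5476928353309631, -0.24506671726703644), (0.020355189219117165, 0.025294121354818344), 3.84323787689209)
top 159
[ 0.54786752 -0.24299363  0.11596904] 0.12051619366439836 ((0.5481728315353394, -0.24394775927066803), (0.02076687105000019, 0.02508598566055298), 1.1617838144302368)
side 67
[ 0.54843288 -0.23990151  0.11314265] 0.11901052298354797 ((0.5479517579078674, -0.24258409440517426), (0.019005782902240753, 0.027550848200917244), 6.829232215881348)
```

View pics/w7.png

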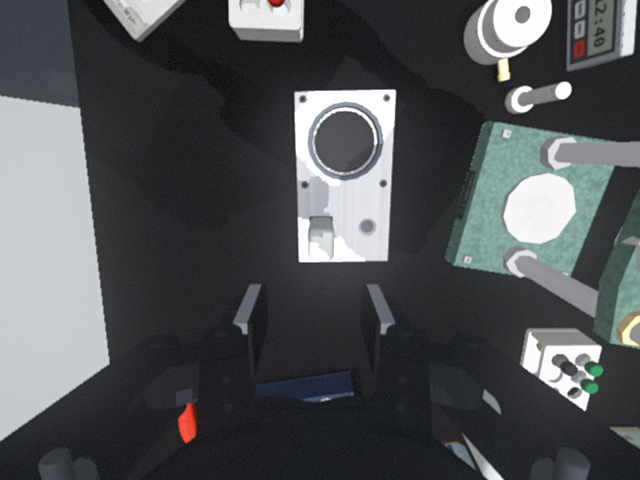

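Emit:
{"api": "send_rows", "payload": {"steps": [0.0,0,2.5,0.3,-0.005,-0.01,-0.064,0.0,0,3.5,0,0,0,0,0.0,0,4.0,0,0,0,0,0.0,0,4.0,0,0,0,0,0.0,0,4.0,0,0,0,0]}}

```text
t: 13.12
eef_pos: [0.5412, -0.0644, 0.2324]
tcp_rot: [1.216, 1.199, -1.219]
contact_force: [1.2, 0.6, -0.1]
opening: 0.0427
```

Emit:
{"api": "send_rows", "payload": {"steps": [0.0,0,4.0,0,0,0,0,0.0,0,4.0,0,0,0,0,0.0,0,4.0,0,0,0,0,0.0,0,4.0,0,0,0,0,0.0,0,4.0,0,0,0,0]}}

```text
t: 13.53
eef_pos: [0.5363, 0.1442, 0.2292]
tcp_rot: [1.214, 1.203, -1.225]
contact_force: [1.0, 0.1, -0.2]
opening: 0.0425
```

```bash
python3 - <<'E'
from h import *
st([.532,.2675,.23])
E
```

```text
t 13.53 tcp [0.5363 0.1442 0.2292] rotcorr [ 0.0045 -0.0048  0.0142] F [ 1.    0.11 -0.24] op 0.0425 q [ 0.16  0.41  1.53 -0.    1.21  0.17]
shift cm [-0.43 12.33  0.08]
```

Emit:
{"api": "send_rows", "payload": {"steps": [0.1,-0.1,4.0,0,0.004,-0.005,0.014,0.1,-0.2,4.0,0,0,0,0,0.1,0,2.5,0,0,0,0,0.1,0,0.8,0,0,0,0,0.1,0,0,0,0,0,0]}}

```text
t: 13.95
eef_pos: [0.5283, 0.2688, 0.2254]
tcp_rot: [1.2, 1.216, -1.209]
contact_force: [-0.4, -0.2, 0.1]
opening: 0.047
```

```bash
python3 - <<'E'
from h import *
st([.532,.2675,.122])
g=get_image("wrist");P=cloud(g);cv2.imwrite("pics/w8.png",g["img"])
m=(P[...,2]>.143)&(P[...,2]<.165)&(abs(P[...,0]-.532)<.04)&(abs(P[...,1]-.268)<.04)
Q=P[m];print(len(Q),Q.mean(0) if len(Q) else 0,cv2.minAreaRect(Q[:,:2].astype(np.float32)) if len(Q) else 0)
E
```

```text
t 13.95 tcp [0.5283 0.2688 0.2254] rotcorr [ 0.001  -0.0061 -0.0073] F [-0.4  -0.15  0.12] op 0.047 q [0.37 0.46 1.44 0.   1.24 0.36]
shift cm [  0.37  -0.13 -10.34]
1525 [0.53200526 0.26949089 0.15351239] ((0.5321747660636902, 0.26805225014686584), (0.029815325513482094, 0.022172335535287857), 89.8695068359375)
```

View pics/w8.png

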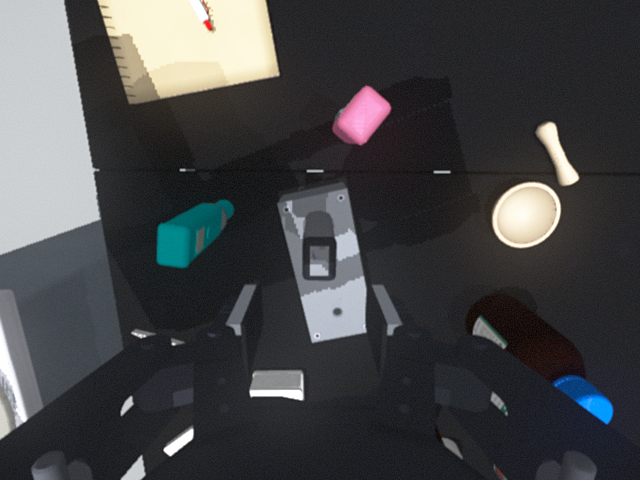

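Wrist view: the grey pen is in the stand at (320,258), size 22x30 mm, matching the description. The pink one at (360,115) and the turquoise one at (195,235) are clear of the gripper.

Emit:
{"api": "send_rows", "payload": {"steps": [0.1,0.38,-0.1,-1.5,0.001,-0.006,0,0.1,0,0,-2.0,0,0,0,0.1,0,0,-1.0,0,0,0,0.1,0,0,0,0,0,0]}}

```text
t: 14.33
eef_pos: [0.5325, 0.2615, 0.1786]
tcp_rot: [1.205, 1.21, -1.208]
contact_force: [0.0, -0.3, -0.2]
opening: 0.0472
```

```bash
python3 - <<'E'
from h import *
st([.532,.268,.121])
E
```

```text
t 14.33 tcp [0.5325 0.2615 0.1786] rotcorr [ 0.0017 -0.0007 -0.0038] F [ 0.05 -0.3  -0.18] op 0.0472 q [ 0.36  0.51  1.5  -0.    1.13  0.35]
shift cm [-0.05  0.65 -5.76]
```

Emit:
{"api": "send_rows", "payload": {"steps": [0.1,0,0.5,-1.5,0.001,0,0,0.1,-0.05,0.2,-2.0,0,0,0,0.1,0,0,-1.3,0,0,0,0.1,0,0,0,0,0,0]}}

```text
t: 14.67
eef_pos: [0.5335, 0.2642, 0.1312]
tcp_rot: [1.209, 1.208, -1.211]
contact_force: [-0.6, -0.4, -0.2]
opening: 0.0471
```

```bash
python3 - <<'E'
from h import *
st([.532,.268,.121])
E
```

```text
t 14.67 tcp [0.5335 0.2642 0.1312] rotcorr [0.0011 0.0001 0.0012] F [-0.6  -0.36 -0.25] op 0.0471 q [ 0.36  0.57  1.54 -0.    1.03  0.36]
shift cm [-0.15  0.38 -1.02]
```

Emit:
{"api": "send_rows", "payload": {"steps": [0.1,-0.15,0.4,-0.8,0.001,0,0,0.1,-0.05,0.15,-0.3,0,0,0,0.1,0,0,0,0,0,0]}}

```text
t: 14.92
eef_pos: [0.5324, 0.2686, 0.1215]
tcp_rot: [1.212, 1.207, -1.211]
contact_force: [0.4, 0.9, -0.5]
opening: 0.047
```

```bash
python3 - <<'E'
from h import *
st([.532,.268,.121])
E
```

```text
t 14.92 tcp [0.5324 0.2686 0.1215] rotcorr [-0.0002  0.0012  0.0035] F [ 0.44  0.93 -0.5 ] op 0.047 q [ 0.37  0.59  1.55 -0.    1.01  0.37]
shift cm [-0.04 -0.06 -0.05]
```

Emit:
{"api": "send_rows", "payload": {"steps": [-0.3,0,0,0,0,0.001,0,-1,0,0,0,0,0,0,-1,0,0,0,0,0,0,-1,0,0,0,0,0,0,-1,0,0,0,0,0,0], "squeeze": 60}}

```text
t: 15.33
eef_pos: [0.5334, 0.269, 0.1238]
tcp_rot: [1.214, 1.206, -1.209]
contact_force: [0.5, 0.8, -0.2]
opening: 0.0212
```

```bash
python3 - <<'E'
from h import *
st([.532,.268,.121])
E
```

```text
t 15.33 tcp [0.5334 0.269  0.1238] rotcorr [-0.0013  0.003   0.0032] F [ 0.51  0.77 -0.19] op 0.0212 q [0.37 0.58 1.54 0.   1.01 0.37]
shift cm [-0.14 -0.1  -0.28]
```

Emit:
{"api": "send_rows", "payload": {"steps": [-1,0,0,1.0,0,0,0,-1,0,0,1.8,0,0,0,-1,0,0,2,0,0,0,-1,0,0,2,0,0,0,-1,0,0,2,0,0,0]}}

```text
t: 15.75
eef_pos: [0.5307, 0.2679, 0.2138]
tcp_rot: [1.208, 1.21, -1.215]
contact_force: [0.5, 0.3, -1.1]
opening: 0.0214
```

Emit:
{"api": "send_rows", "payload": {"steps": [-1,0,0,1.5,0,0,0,-1,0,0,0.5,0,0,0]}}

```text
t: 15.92
eef_pos: [0.5317, 0.2683, 0.2395]
tcp_rot: [1.212, 1.208, -1.211]
contact_force: [0.0, -0.7, -1.0]
opening: 0.0214
```

```bash
python3 - <<'E'
from h import *
st([.5635,-.1669,.24])
for n in("side","wrist"):
    g=get_image(n);cv2.imwrite(f"pics/{n}9.png",g["img"])
E
```

```text
t 15.92 tcp [0.5317 0.2683 0.2395] rotcorr [-0.0004  0.0007  0.003 ] F [ 0.04 -0.67 -1.04] op 0.0214 q [0.37 0.45 1.42 0.   1.27 0.37]
shift cm [  3.18 -43.52   0.05]
```

View pics/side9.png

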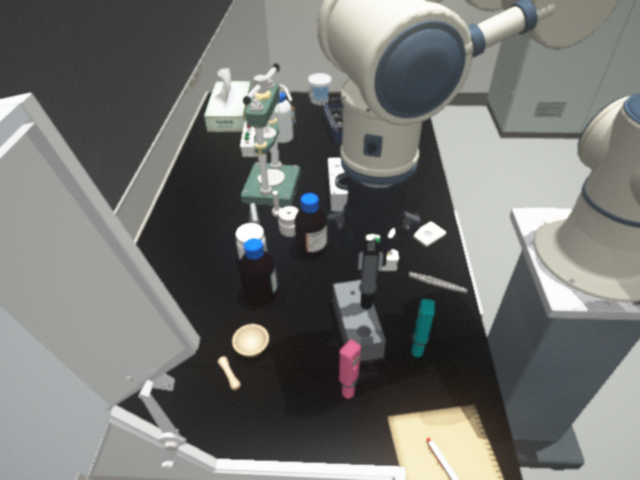

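Emit:
{"api": "send_rows", "payload": {"steps": [-1,0,-2.0,0,0,0,0,-1,0,-3.2,0,0,0,0,-1,0,-3.5,0,0,0,0,-1,0,-3.5,0,0,0,0,-1,0,-3.5,0,0,0,0]}}

```text
t: 16.43
eef_pos: [0.5284, 0.1118, 0.2331]
tcp_rot: [1.203, 1.216, -1.209]
contact_force: [0.8, -0.3, -0.6]
opening: 0.0213
```

Emit:
{"api": "send_rows", "payload": {"steps": [-1,0,-3.5,0,0,0,0,-1,0,-3.5,0,0,0,0,-1,0,-3.5,0,0,0,0,-1,0.4,-3.5,0,0,0,0,-1,0.6,-3.3,0,0,0,0]}}

```text
t: 16.85
eef_pos: [0.533, -0.0691, 0.2275]
tcp_rot: [1.199, 1.225, -1.214]
contact_force: [1.1, 0.2, -0.9]
opening: 0.0213
```

```bash
python3 - <<'E'
from h import *
st([.5635,-.1669,.24])
E
```

```text
t 16.85 tcp [ 0.533  -0.0691  0.2275] rotcorr [-0.002  -0.0146 -0.0065] F [ 1.11  0.2  -0.87] op 0.0213 q [-0.24  0.39  1.57 -0.    1.2  -0.25]
shift cm [ 3.05 -9.78  1.25]
```

Emit:
{"api": "send_rows", "payload": {"steps": [-1,0.9,-2.8,0.3,0,-0.017,0,-1,0.9,-2.5,0.2,0,0,0,-1,0.6,-2.0,0,0,0,0,-1,0.2,-1.0,0,0,0,0,-1,0,0,0,0,0,0]}}

```text
t: 17.27
eef_pos: [0.5569, -0.1626, 0.2266]
tcp_rot: [1.209, 1.215, -1.211]
contact_force: [-1.5, 0.4, -0.3]
opening: 0.0217
```

```bash
cat > look2.py <<'E'
from h import *
import sys
k=sys.argv[1]
s=st([.5635,-.1669,.182])
T=np.array([.5633,-.1677,.061])
e=s["eef_pos"]
for n in("wrist","side","top"):
    g=get_image(n);cv2.imwrite(f"pics/{n}{k}_full.png",g["img"])
    u=proj(g,T);t=proj(g,e-[0,0,.110]);print(n,"pred target",u.round(1),"pred lens",t.round(1))
    print({q:[(np.round(d["centre"],1).tolist(),round(d["p"],2)) for d in pinpoint(n,q)[:2]] for q in("target","ir_pen_lens","ir_pen_mid")})
    x,y=((u+t)/2).astype(int);x=np.clip(x,50,590);y=np.clip(y,40,440)
    cv2.imwrite(f"pics/{n}{k}.png",cv2.resize(g["img"][y-40:y+40,x-50:x+50],(800,640),interpolation=cv2.INTER_NEAREST)[:600]);print("crop origin",x-50,y-40)
    if n!="side":
        P=cloud(g)
        m=(abs(P[...,2]-.0715)<.003)&(np.hypot(P[...,0]-T[0],P[...,1]-T[1])<.045)
        Q=P[m][:,:2]
        if len(Q)>20:print("collar rim",len(Q),Q.min(0).round(4),Q.max(0).round(4),cv2.minEnclosingCircle(Q.astype(np.float32)))
E
python3 look2.py 10
```

```text
t 17.27 tcp [ 0.5569 -0.1626  0.2266] rotcorr [-0.0034 -0.0048 -0.0002] F [-1.48  0.44 -0.26] op 0.0217 q [-0.39  0.45  1.47  0.    1.23 -0.39]
shift cm [ 0.66 -0.43 -4.46]
wrist pred target [320.6 230.8] pred lens [313.3 242.4]
{'target': [([320.0, 233.1], 0.59)], 'ir_pen_lens': [([312.2, 240.2], 0.56)], 'ir_pen_mid': [([315.7, 278.9], 0.61)]}
crop origin 266 196
collar rim 776 [ 0.5314 -0.1954] [ 0.5944 -0.1362] ((0.5627119541168213, -0.16790643334388733), 0.031898342072963715)
side pred target [346.6 182.1] pred lens [349.8 164.5]
{'target': [([345.8, 184.6], 0.84), ([347.4, 163.6], 0.64)], 'ir_pen_lens': [([350.4, 392.8], 0.95), ([351.1, 162.7], 0.79)], 'ir_pen_mid': [([351.3, 370.3], 0.88), ([423.8, 329.5], 0.8)]}
crop origin 298 133
top pred target [409.  268.2] pred lens [412.4 268. ]
{'target': [([411.2, 269.1], 0.83)], 'ir_pen_lens': [([161.9, 267.0], 0.94), ([409.7, 269.1], 0.6)], 'ir_pen_mid': [([147.6, 267.1], 0.93), ([190.4, 332.3], 0.85)]}
crop origin 360 228
collar rim 77 [ 0.5378 -0.1745] [ 0.595  -0.1368] ((0.565365195274353, -0.16128847002983093), 0.030386600643396378)
```

View pics/wrist10_full.png

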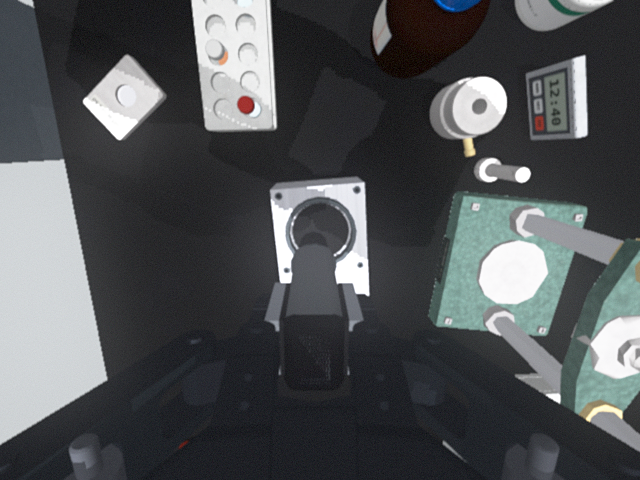

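View pics/side10.png

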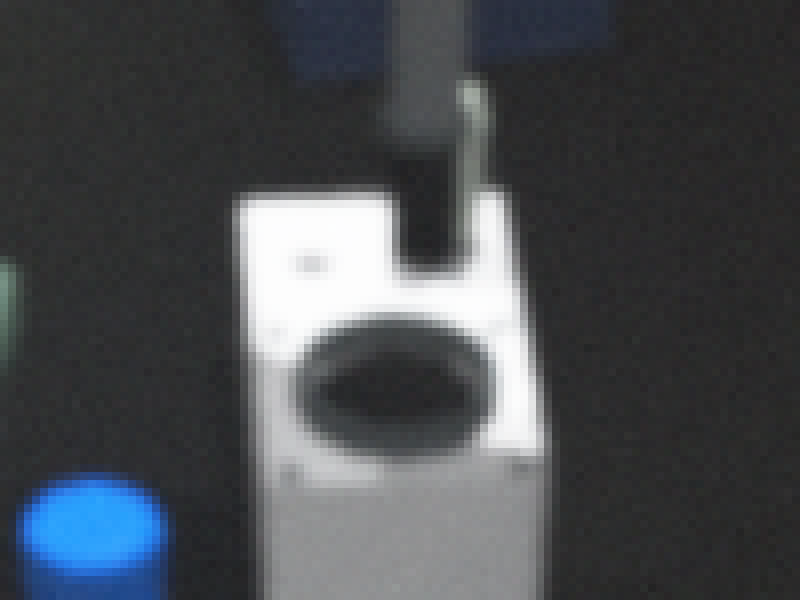

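View pics/top10.png

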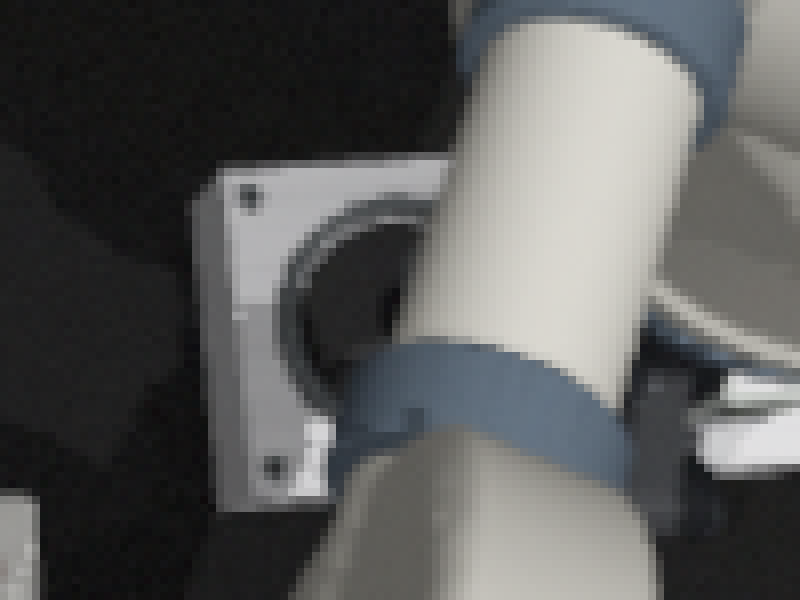

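Emit:
{"api": "send_rows", "payload": {"steps": [-1,0.5,-0.4,-0.8,-0.002,-0.007,0,-1,0.1,-0.1,-0.8,0,0,0,-1,0,0,0,0,0,0,-1,0,0,0,0,0,0]}}

```text
t: 18.2
eef_pos: [0.5638, -0.1659, 0.21]
tcp_rot: [1.21, 1.208, -1.203]
contact_force: [0.4, 0.3, -0.3]
opening: 0.0215
```

```bash
python3 - <<'E'
from h import *
st([.563,-.167,.182])
E
```

```text
t 18.2 tcp [ 0.5638 -0.1659  0.21  ] rotcorr [-0.0008  0.0046 -0.0026] F [ 0.37  0.34 -0.33] op 0.0215 q [-0.39  0.47  1.48  0.    1.19 -0.39]
shift cm [-0.08 -0.11 -2.8 ]
```

Emit:
{"api": "send_rows", "payload": {"steps": [-1,-0.05,-0.1,-0.7,0,0.001,0,-1,0,-0.05,-0.6,0,0,0,-1,0,0,0,0,0,0]}}

```text
t: 18.45
eef_pos: [0.563, -0.1676, 0.1953]
tcp_rot: [1.21, 1.209, -1.205]
contact_force: [-0.9, -0.6, 0.4]
opening: 0.0213
```

```bash
python3 look2.py 11
```

```text
t 18.45 tcp [ 0.563  -0.1676  0.1953] rotcorr [-0.0011  0.0028 -0.0025] F [-0.95 -0.64  0.37] op 0.0213 q [-0.39  0.49  1.5   0.    1.16 -0.4 ]
shift cm [ 0.05  0.07 -1.33]
wrist pred target [312.5 233.8] pred lens [312.1 242.1]
{'target': [([311.9, 237.0], 0.69)], 'ir_pen_lens': [([222.1, 36.4], 0.73), ([312.3, 242.2], 0.66)], 'ir_pen_mid': [([313.8, 279.4], 0.94)]}
crop origin 262 197
collar rim 974 [ 0.531 -0.193] [ 0.594 -0.136] ((0.5628622174263, -0.16780833899974823), 0.03198041766881943)
side pred target [346.6 182.1] pred lens [346.9 174. ]
{'target': [([346.9, 180.1], 0.6)], 'ir_pen_lens': [([347.6, 176.9], 0.96), ([417.5, 348.1], 0.68)], 'ir_pen_mid': [([423.0, 331.4], 0.87), ([351.2, 371.2], 0.84)]}
crop origin 296 138
top pred target [409.  268.2] pred lens [411.5 266.9]
{'target': [([409.1, 270.2], 0.6)], 'ir_pen_lens': [([157.1, 268.6], 0.75), ([195.9, 331.9], 0.71)], 'ir_pen_mid': [([190.3, 328.8], 0.95), ([148.5, 267.0], 0.7)]}
crop origin 360 227
collar rim 78 [ 0.5361 -0.1746] [ 0.5953 -0.137 ] ((0.564995527267456, -0.16081386804580688), 0.03057672269642353)
```

View pics/wrist11.png

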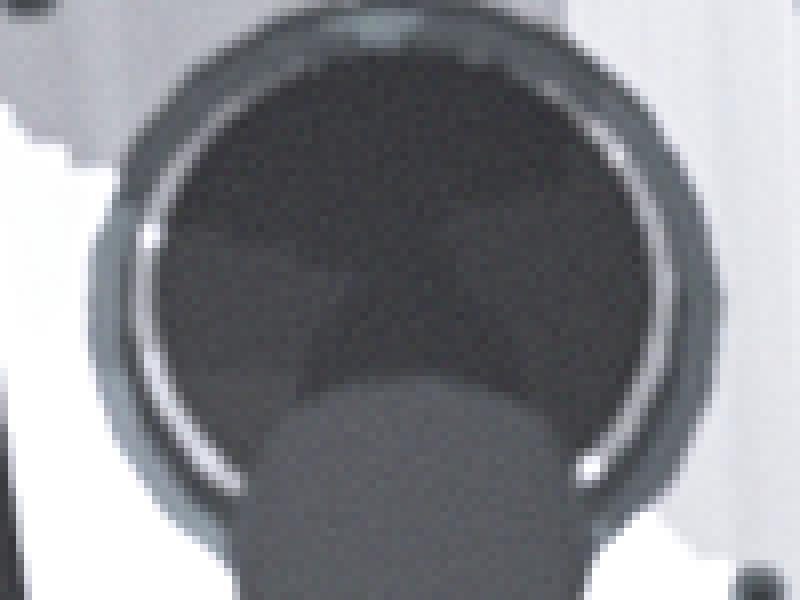

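View pics/side11.png

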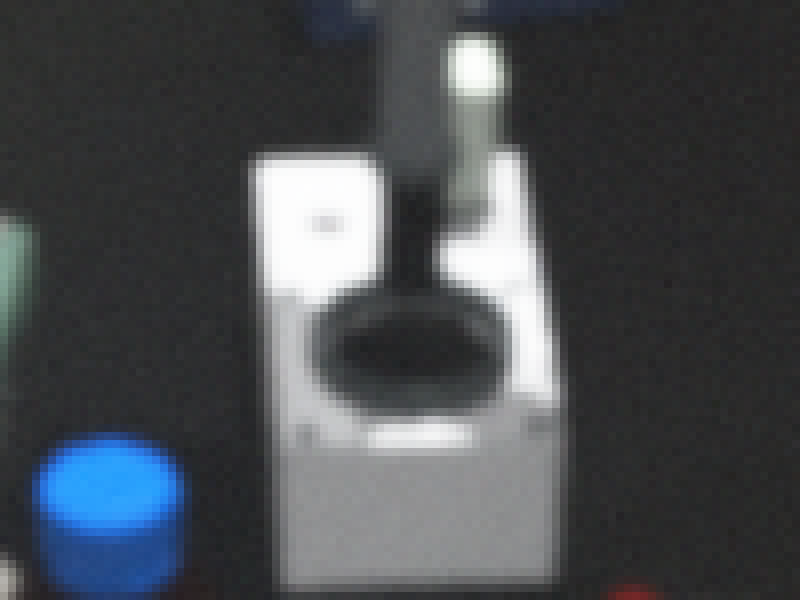

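```bash
python3 - <<'E'
import cv2,numpy as np
a=cv2.imread("pics/wrist11_full.png")[197:277,262:362].astype(float)
a=np.clip((a-30)*5,0,255).astype(np.uint8)
b=cv2.resize(a,(800,640),interpolation=2)[:600];cv2.imwrite("pics/w11e.png",b)
a=cv2.imread("pics/side11_full.png")[150:210,310:385].astype(float)
cv2.imwrite("pics/s11e.png",cv2.resize(np.clip((a-10)*3.5,0,255).astype(np.uint8),(750,600),interpolation=2))
E
```

```text
(no output)
```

View pics/w11e.png

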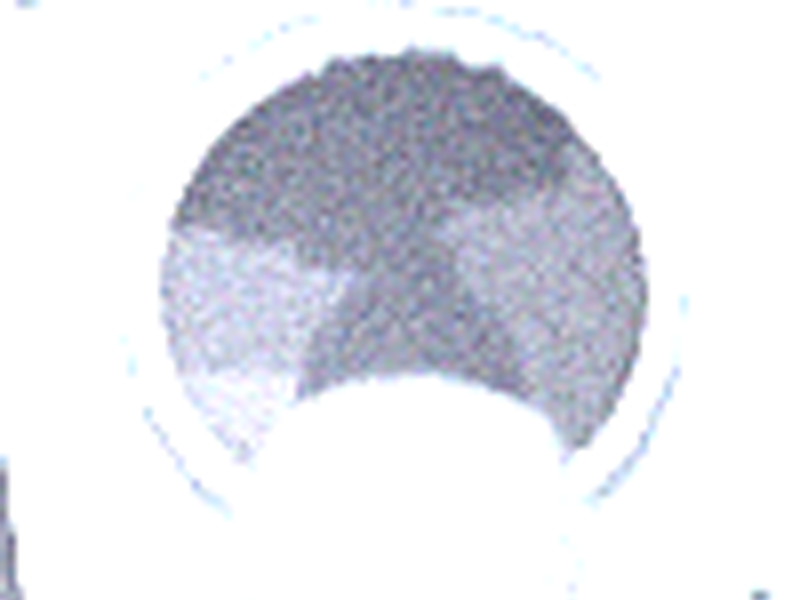

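View pics/s11e.png

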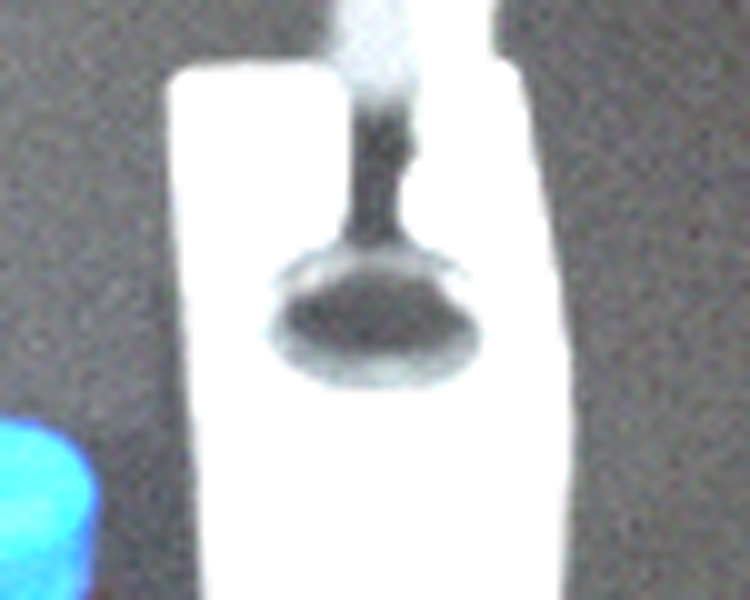

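```bash
python3 - <<'E'
from h import *
g=get_image("side")
for nm,p in dict(farrim_out=[.563,-.1997,.072],farrim_in=[.563,-.1957,.072],farwall_bot=[.563,-.1957,.061],lens=[.563,-.1676,.0853],lensfront=[.563,-.1571,.0853],nearrim_in=[.563,-.1397,.072],pencollar=[.563,-.153,.1293],pentop_front=[.563,-.1526,.2253]).items():
    u=proj(g,p);print(nm,u.round(1),((u-[310,150])*10).round())
import pickle
w=get_image("wrist")
for nm,p in dict(lens=[.563,-.1676,.0853],lensfar=[.563,-.1571,.0853],collarfar=[.563,-.1531,.1333],discL=[.537,-.1677,.061],discR=[.589,-.1677,.061],discTop=[.563,-.1417,.061]).items():
    u=proj(w,p);print(nm,u.round(1),((u-[262,197])*8).round())
P=cloud(g)
for r in range(158,182): print(r,P[r,344:352,1].round(3),P[r,347,2].round(3))
E
```

```text
farrim_out [346.8 170.8] [368. 208.]
farrim_in [346.8 171.7] [368. 217.]
farwall_bot [346.7 175.3] [367. 253.]
lens [346.9 174. ] [369. 240.]
lensfront [346.9 176.6] [369. 266.]
nearrim_in [346.8 185.4] [368. 354.]
pencollar [347.4 162.4] [374. 124.]
pentop_front [348.6 126. ] [ 386. -240.]
lens [311.1 241.3] [393. 354.]
lensfar [311.1 227.9] [393. 247.]
collarfar [310.8 240.5] [391. 348.]
discL [279.8 233.1] [142. 289.]
discR [342.5 233.2] [644. 290.]
discTop [311.2 202. ] [394.  40.]
158 [-0.152 -0.155 -0.155 -0.156 -0.151 -0.155 -0.158 -0.155] 0.14
159 [-0.157 -0.156 -0.158 -0.154 -0.155 -0.156 -0.154 -0.159] 0.138
160 [-0.158 -0.157 -0.156 -0.153 -0.155 -0.155 -0.157 -0.158] 0.136
161 [-0.159 -0.156 -0.155 -0.153 -0.156 -0.157 -0.165 -0.167] 0.133
162 [-0.163 -0.158 -0.157 -0.158 -0.159 -0.162 -0.16  -0.17 ] 0.127
163 [-0.161 -0.162 -0.156 -0.161 -0.158 -0.161 -0.166 -0.169] 0.122
164 [-0.162 -0.161 -0.158 -0.158 -0.16  -0.159 -0.164 -0.17 ] 0.122
165 [-0.161 -0.162 -0.159 -0.162 -0.159 -0.159 -0.167 -0.234] 0.116
166 [-0.161 -0.159 -0.16  -0.159 -0.159 -0.163 -0.161 -0.237] 0.11
[... 317 characters left out ...]
164 -0.162 -0.217] 0.1
172 [-0.161 -0.161 -0.161 -0.159 -0.161 -0.159 -0.161 -0.216] 0.097
173 [-0.157 -0.161 -0.158 -0.16  -0.158 -0.162 -0.162 -0.194] 0.094
174 [-0.161 -0.16  -0.157 -0.16  -0.159 -0.16  -0.167 -0.195] 0.091
175 [-0.195 -0.159 -0.16  -0.159 -0.158 -0.197 -0.196 -0.192] 0.089
176 [-0.195 -0.194 -0.197 -0.197 -0.196 -0.192 -0.195 -0.192] 0.058
177 [-0.191 -0.192 -0.192 -0.188 -0.194 -0.188 -0.19  -0.19 ] 0.061
178 [-0.184 -0.192 -0.187 -0.186 -0.185 -0.187 -0.186 -0.185] 0.06
179 [-0.183 -0.183 -0.182 -0.185 -0.182 -0.188 -0.182 -0.183] 0.058
180 [-0.18  -0.176 -0.182 -0.174 -0.182 -0.179 -0.179 -0.178] 0.063
181 [-0.176 -0.173 -0.175 -0.174 -0.174 -0.179 -0.175 -0.173] 0.06
```

Emit:
{"api": "send_rows", "payload": {"steps": [-1,-0.1,0.12,-0.7,0,0,0,-1,0,0,-0.5,0,0,0,-1,0,0,0,0,0,0,-1,0,0,0,0,0,0]}}

```text
t: 19.48
eef_pos: [0.5623, -0.1663, 0.1832]
tcp_rot: [1.21, 1.208, -1.204]
contact_force: [-0.0, -0.3, -0.4]
opening: 0.0212
```

```bash
python3 - <<'E'
from h import *
st([.562,-.1665,.1815])
E
```

```text
t 19.48 tcp [ 0.5623 -0.1663  0.1832] rotcorr [-0.0005  0.0042 -0.0026] F [-0.03 -0.35 -0.39] op 0.0212 q [-0.39  0.5   1.51  0.    1.13 -0.39]
shift cm [-0.03 -0.02 -0.17]
```

Emit:
{"api": "send_rows", "payload": {"steps": [-1,0,0,-0.15,0,0,0,-1,0,0,0,0,0,0,-1,0,0,0,0,0,0,-1,0,0,0,0,0,0]}}

```text
t: 19.82
eef_pos: [0.5623, -0.1663, 0.1813]
tcp_rot: [1.21, 1.208, -1.204]
contact_force: [-1.2, -0.2, -0.9]
opening: 0.0215
```

```bash
python3 look2.py 12; python3 - <<'E'
from h import *
for n in("wrist","side"):
    g=get_image(n);P=cloud(g)
    m=(P[...,2]>.19)&(P[...,2]<.24)&(abs(P[...,0]-.562)<.009)&(abs(P[...,1]+.167)<.013)
    Q=P[m];print(n,"pentop",len(Q),np.median(Q[:,2]) if len(Q) else 0)
    if n=="wrist":
        m=(P[...,2]>.105)&(P[...,2]<.150)&(abs(P[...,0]-.547)<.03)&(abs(P[...,1]+.245)<.03);print("thermo vis",m.sum())
    if n=="side":
        for z in(.075,.085,.095,.105,.115,.135,.15,.165):
            m=(abs(P[...,2]-z)<.004)&(abs(P[...,0]-.562)<.02)&(P[...,1]>-.18)&(P[...,1]<-.14)
            Q=P[m];print(z,len(Q),Q.mean(0).round(4),Q[:,0].min().round(4),Q[:,0].max().round(4)) if len(Q) else 0
        for r in range(176,184):print(r,P[r,345:350,1].round(3),P[r,347,2].round(3))
        m=(P[...,2]>.09)&(P[...,2]<.13)&(abs(P[...,0]-.547)<.03)&(P[...,1]<-.22)&(P[...,1]>-.27);Q=P[m];print("thermo",len(Q),Q[:,2].max(),Q.mean(0))
E
```

```text
t 19.82 tcp [ 0.5623 -0.1663  0.1813] rotcorr [-0.0007  0.0037 -0.0026] F [-1.17 -0.15 -0.88] op 0.0215 q [-0.39  0.5   1.52  0.    1.12 -0.39]
shift cm [ 0.12 -0.06  0.07]
wrist pred target [313.4 240.1] pred lens [312.  242.1]
{'target': [([312.5, 240.9], 0.93), ([566.2, 93.4], 0.63)], 'ir_pen_lens': [([316.3, 243.7], 0.68)], 'ir_pen_mid': [([311.8, 280.9], 0.76)]}
crop origin 262 201
collar rim 1105 [ 0.5312 -0.1938] [ 0.5942 -0.1361] ((0.5626271367073059, -0.16778148710727692), 0.032096996903419495)
side pred target [346.6 182.1] pred lens [347.1 179. ]
{'target': [([345.7, 184.1], 0.83)], 'ir_pen_lens': [([416.7, 349.7], 0.68), ([348.5, 177.8], 0.56)], 'ir_pen_mid': [([349.3, 374.5], 0.85), ([422.6, 331.2], 0.66)]}
crop origin 296 140
top pred target [409.  268.2] pred lens [409.4 268.1]
{'target': [([410.5, 270.1], 0.96)], 'ir_pen_lens': [([195.9, 329.4], 0.83), ([162.8, 271.7], 0.72)], 'ir_pen_mid': [([149.3, 267.3], 0.96), ([188.6, 333.9], 0.81)]}
crop origin 359 228
collar rim 69 [ 0.5417 -0.1687] [ 0.5952 -0.1366] ((0.5684115886688232, -0.1553700566291809), 0.02886047400534
[... 220 characters left out ...]
958] 0.5535 0.5728
0.105 25 [ 0.5631 -0.1598  0.1057] 0.5538 0.573
0.115 23 [ 0.5646 -0.158   0.1161] 0.5495 0.5756
0.135 32 [ 0.5626 -0.154   0.1349] 0.5523 0.5735
0.15 24 [ 0.5636 -0.1529  0.1501] 0.553 0.5738
0.165 32 [ 0.5614 -0.1549  0.1648] 0.551 0.574
176 [-0.155 -0.161 -0.158 -0.16  -0.157] 0.087
177 [   nan -0.156 -0.156 -0.157 -0.158] 0.085
178 [-0.16  -0.158 -0.158 -0.158 -0.156] 0.08
179 [-0.158 -0.157 -0.158 -0.157 -0.158] 0.077
180 [-0.16  -0.158 -0.159 -0.16  -0.159] 0.074
181 [-0.176 -0.174 -0.156 -0.178 -0.172] 0.073
182 [-0.17  -0.173 -0.17  -0.169 -0.17 ] 0.06
183 [-0.166 -0.166 -0.169 -0.165 -0.168] 0.057
thermo 56 0.11861130394904618 [ 0.54340723 -0.2356146   0.1063286 ]
```

View pics/side12.png

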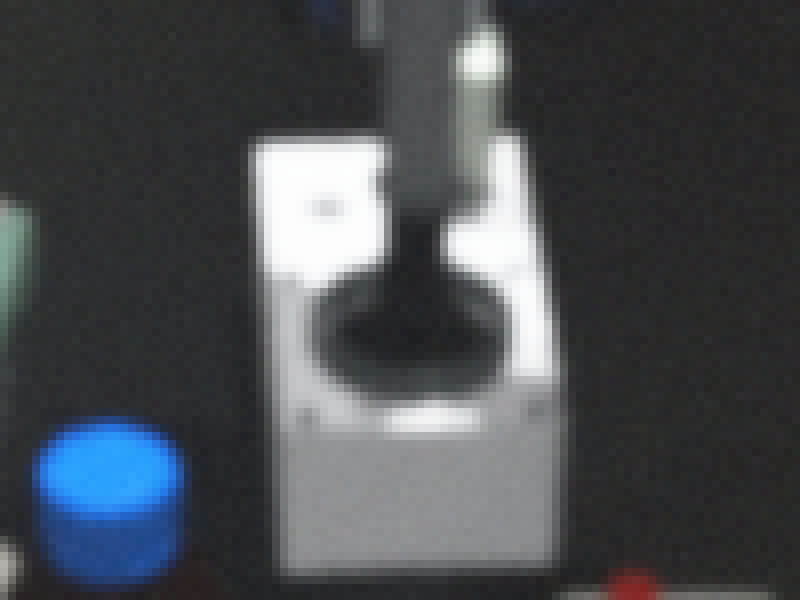

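View pics/wrist12.png

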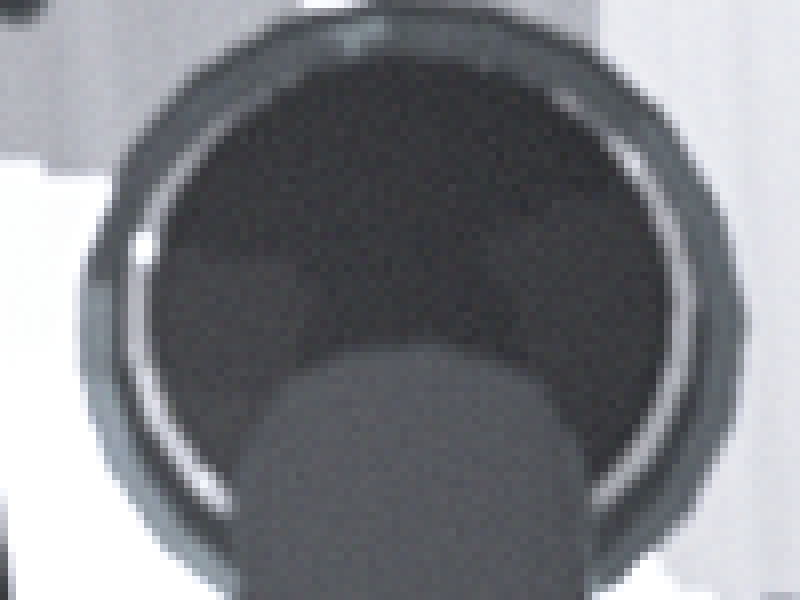

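Emit:
{"api": "send_rows", "payload": {"steps": [-1,0,0,-0.12,0,0,0,-1,0,0,0,0,0,0,-1,0,0,0,0,0,0,-1,0,0,0,0,0,0,-1,0,0,0,0,0,0]}}

```text
t: 20.93
eef_pos: [0.5622, -0.1662, 0.1799]
tcp_rot: [1.209, 1.208, -1.204]
contact_force: [-1.3, -0.2, -0.9]
opening: 0.0211
```

Emit:
{"api": "send_rows", "payload": {"steps": [-1,0,0,0,0,0,0,-1,0,0,0,0,0,0,-1,0,0,0,0,0,0]}}

```text
t: 21.18
eef_pos: [0.5622, -0.1662, 0.1799]
tcp_rot: [1.209, 1.208, -1.204]
contact_force: [0.6, 0.1, -0.5]
opening: 0.0214
```

```bash
python3 - <<'E'
from h import *
s=st([.562,-.1665,.180]);print(s["qd"].round(4))
g=get_image("wrist");P=cloud(g)
m=(P[...,2]>.19)&(P[...,2]<.24)&(abs(P[...,0]-.562)<.009)&(abs(P[...,1]+.167)<.013);print(np.median(P[m][:,2])-.14)
E
```

```text
t 21.18 tcp [ 0.5622 -0.1662  0.1799] rotcorr [-0.0008  0.0036 -0.0027] F [ 0.55  0.07 -0.51] op 0.0214 q [-0.39  0.5   1.52  0.    1.12 -0.39]
shift cm [-0.02 -0.03  0.01]
[-0.0011  0.0017 -0.001   0.0004 -0.0001 -0.0015]
0.07172890834964851
```

Lens is about 0.070–0.072 m up, so 9–11 mm above the disc, and the arm is still. I'm handing in.

```bash
python3 -c "
from station import *
print(job_done())"
```

```text
the job is handed in; nothing more can be done
None
```

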